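# Swap the filter cubes in the optics drawer behind the bottle and canister

### The job

Swap the two filter cubes. The green bottle and the white canister stand in the way of the small clear cabinet's drawer: first set both upright in the blue tray, then pull the drawer fully open, put the blue-window cube away in the empty middle pocket and set the orange-window cube down in the dock instead. Finally push the drawer fully shut and stand the bottle and the canister back upright where each stood; leave the cover-glass box in its pocket and do not disturb the petri dish or knock anything over.

Things in the scene. Friction and masses are not known exactly. Their poses are not given: they have to be found in the camera images.
- optics_drawer (a joint): Drawer of the fixed clear acrylic cabinet (124 deep, 205 wide, 58 mm high, front to the robot). 0 m shut, 0.088 m fully open; slides out along -x of drawer_pull with 2 N, stays where left. Three grey-floored pockets in a row across it, each 59 wide, 54 deep, walls 14 mm high; the middle one is empty. Shut, the clear top covers them; fully open they lie free in front of it.
- drawer_pull (a point): Grip point on the drawer's black upright fin pull, 45 mm above the bench, moving with the drawer. x points into the cabinet, y left, z up. Fin 12 mm thick (y), 28 long, 40 high, top 7 mm above this point: pinch it from above across y. Pocket centres at x +50, y +62, 0, -62 mm, floors 36 mm below. Drawer front at x +16 to +21 mm, its top 11 mm above.
- tray: Blue shallow tray, the side area, fixed: 150 (x) x 100 (y) x 13 mm, wall 3 mm, floor 3 mm thick. Origin: centre of its underside. Room for two things side by side along its x.
- cube_dock: Dock for one filter cube, fixed: dark plate 72 (x) x 66 (y) x 4 mm with a raised aluminium frame round a recess of 48 (x) x 46 (y) mm; the recess floor is 4 mm and the frame's top 12 mm above the bench. Origin: centre of its underside, below the recess centre; axes along the sides. Its x axis points roughly away from the robot.
- green_bottle: Green glass bottle with white cap and paper label, 38 mm diameter, 98 mm high; the straight body to grasp reaches from 0 to about 55 mm height. Origin: centre of its underside, z up.
- canister: White round canister with screw lid (objective case), 41 mm diameter, 58 mm high. Origin: centre of its underside, z up.
- cube_orange: Black filter cube with an orange round window in its front (-x) face, 37 (x) x 34 (y) x 40 mm. Origin: on its underside; the body spans x -15 to +19 mm (window ring 3 mm further to the front), y -17 to +17 mm, so its centre is at x = +2 mm. Pinch its plain black sides, across y. At the start in the left or right drawer pocket, under the clear top.
- cube_blue: Black filter cube with a blue round window in its front (-x) face, same size and origin as the orange one. At the start in the dock.
- cover_box: White square cover-glass box, 36 x 36 x 20 mm, in the drawer pocket at the other end; stays there. Origin: centre of its underside.
- petri_dish: Bystander: round clear culture dish with cream content, 58 mm diameter, 14 mm high, standing on the bench. Origin: centre of its underside.
Mind the look-alikes: they are no part of the job. What is shaped like the cube_blue but red is not meant.

How it is judged:
On the way, in this order (a step that is already met when the one before it is completed fails the run):
1. bottle and canister both stand in the tray while the drawer is still shut (x of green_bottle in the frame of tray between -0.06 and 0.06 m and y of green_bottle in the frame of tray between -0.037 and 0.037 m and z of each of green_bottle, canister in the frame of tray below 0.008 m and angle between each of green_bottle, canister's own z axis and vertical below 0.15 rad and x of canister in the frame of tray between -0.06 and 0.06 m and y of canister in the frame of tray between -0.037 and 0.037 m and value of joint optics_drawer below 0.01 m), for 0.2 s.
2. the drawer is open while both stand in the tray (x of green_bottle in the frame of tray between -0.06 and 0.06 m and y of green_bottle in the frame of tray between -0.037 and 0.037 m and z of each of green_bottle, canister in the frame of tray below 0.008 m and angle between each of green_bottle, canister's own z axis and vertical below 0.15 rad and x of canister in the frame of tray between -0.06 and 0.06 m and y of canister in the frame of tray between -0.037 and 0.037 m and value of joint optics_drawer above 0.075 m), for 0.2 s.
3. the blue cube stands in the middle pocket and the orange cube in the dock (x of cube_blue in the frame of drawer_pull between 0.034 and 0.062 m and y of cube_blue in the frame of drawer_pull between -0.016 and 0.016 m and z of cube_blue in the frame of drawer_pull below -0.031 m and angle between each of cube_blue, cube_orange's own z axis and vertical below 0.12 rad and x of cube_orange in the frame of cube_dock between -0.012 and 0.01 m and y of cube_orange in the frame of cube_dock between -0.01 and 0.01 m and z of cube_orange in the frame of cube_dock below 0.0075 m), for 0.2 s.
At the end, for the whole second after the job is handed in: Drawer shut within 6 mm; blue cube upright in the middle pocket; cover-glass box within 30 mm of its start, in its pocket; orange cube flat in the dock's recess; bottle and canister upright within 15 mm of their starts; petri dish within 20 mm of its start; all released and at rest (all of step 3 and value of joint optics_drawer below 0.006 m and distance of cover_box from where it was at the start of the episode below 0.03 m and z of cover_box in the frame of drawer_pull below -0.031 m and distance of each of green_bottle, canister from where it was at the start of the episode below 0.015 m and angle between each of green_bottle, canister's own z axis and vertical below 0.15 rad and linear speed of each of green_bottle, canister, cube_orange, cube_blue below 0.02 m/s and distance of petri_dish from where it was at the start of the episode below 0.02 m); the robot touches nothing.
It fails at once if bottle or canister knocked over (angle between any of green_bottle, canister's own z axis and vertical above 0.6 rad).
It fails at once if a filter cube tipped over (angle between any of cube_orange, cube_blue's own z axis and vertical above 0.6 rad).
It fails at once if the petri dish pushed away (distance of petri_dish from where it was at the start of the episode above 0.02 m).
It also fails if it takes over 144 s, if anything falls off the work surface, if the arm or the gripper's body presses on something with over 40 N, if the wrist force passes 120 N, or if a joint passes its speed limit or range.

### The arm

A 6-joint arm with a two-finger parallel gripper is mounted at the origin on a cart in front of the work surface, level with it; the furniture and walls round the work are solid. World frame = base frame: x ahead of the robot, y to its left, z up, the work surface at z = 0. Lengths are in m, angles in rad, forces in N, time in s.
With the tool pointing down it reaches from about 0.35 to 0.975 m from the base axis. Payload 4.9 kg.
Tool frame: the origin (TCP) lies at the very end of the fingers, on their centre line; the grasp point (between the pads) lies 19 mm behind it (ctrl.grasp_offset is the distance from the TCP to the grasp point, in m); z points along the fingers, y is the line along which they close (so a half turn about z gives the same grasp; the last joint's range is limited). The gripper opens to 85 mm and grips with 20 to 120 N. Pads are 22 mm wide; open, the fingers measure 114 mm over their backs; the gripper's body (76 mm by 85 mm) begins 54 mm behind the grasp point. The pads swing forward as they close: fully open they stand 13 mm farther back than shut.
Start: joints at [0.999, 0.053, 1.613, -0, 1.476, -0.119], TCP at [0.273, 0.562, 0.231] pointing down, gripper open.
Joint ranges: [-3.01, 3.01], [-1.01, 2.22], [0.06, 2.58], [-1.02, 4.17], [0.09, 2.62], [-3.14, 3.14]. Speed limits (rad/s): [2.57, 2.57, 3.14, 3.14, 3.14, 3.14].

### API

Orientations are given as a rotation vector (axis times angle).
In Python, from station import ctrl, optics gives the robot as it stands.
- The arm moves only by the shell command python3 -m handwheel 'ROWS' [OPENING] [FORCE]. ROWS is JSON, a list of rows, each an object of numbers: "tx", "ty", "tz": the shift along the tool's x, y, z in mm; "roll": the turn about the tool's z in rad. A call has 1 to 12 rows; each row shifts and turns the commanded pose from where the row before left it, along the tool's axes as they then stand; what a row does not reach is not made up. A row lasts 1/12 s, in which the tool goes at most 41.7 mm and 7.16 degrees, less where a joint would pass 70% of its speed; a pose out of reach is approached as far as the arm can. A call with a gripper value outside its range is refused whole. OPENING is the finger opening in mm, from 0 to 85.4, set as the call begins (- or left out, the last holds). The fingers move at their own pace and stop on an object; FORCE is the grip in N (left out, the last holds). Time passes only in rows, so rows that do not move let the fingers close. It gives the time, the measured TCP pose, the force, the opening and the grip force at its end, in the units of the state.
- ctrl.get_obs(): the state, without advancing time (a new reading comes with each control period).
- optics.get_image(name): name is "side" or "top" or "wrist"; returns (picture, depth): 400x640x3 uint8, red, green, blue; 400x640 float32, m along the optical axis (not along the pixel's ray), 0 where there is no reading.
- optics.camera_params(name): a dict with "mtx" (3x3 intrinsics, pixels), "k1" (the pictures are not rectified: a ray, as slopes to the right and down, at radius r is drawn at 1 + k1 r^2 times it, then the intrinsics apply), "extrinsics" (4x4, takes a point from camera to world coordinates); the wrist camera has in their place "tool_from_camera" (4x4, takes a point from camera to tool coordinates, whose origin is the TCP and whose axes are the flange's). Camera axes: x right, y down, z forward; pixel columns grow to the right and rows downward; lengths in m; the calibration is good to about 2 mm. A picture is of the moment at which its call begins: read the wrist's pose just before it. camera_params takes no time and is no camera call.
- ctrl.finish_job(): hands the job in; it is judged then, once.
The state is a dict: "t": time; "q": joint angles; "dq": joint speeds; "effort": joint torques, N m; "tool_pos": TCP position; "tool_rot": TCP orientation; "contact_force": force on the tool from outside, world axes, zero at the start; "wrist_torque": the same for the moment, N m; "opening": finger opening in m; "grip_force": force on a finger pad.
Only numpy, scipy, OpenCV 4.12 (cv2) and the standard library are available. Lean on these libraries where they do the work, as an engineer would, in place of code of your own. Each camera call takes 0.05 s, during which the arm holds its last target. There are 200 camera calls.

## Working session

There is one attempt and no reset: what is moved stays moved. The work goes in short steps, Python scripts to look and compute and a shell command to move; the robot and the scene stay as the last step left them, time stands still between calls to the robot, and variables do not carry over. Pictures are saved under pics/ and viewed, at most 14 in all, crops included, and the job is handed in when it is done.

```bash
ls; mkdir -p pics; cat > h.py <<'E'
import numpy as np, cv2
from scipy.spatial.transform import Rotation as R
from station import ctrl, optics
def snap(name):
    o=ctrl.get_obs(); p=optics.camera_params(name); im,d=optics.get_image(name)
    if name=='wrist':
        T=np.eye(4);T[:3,:3]=R.from_rotvec(o['tool_rot']).as_matrix();T[:3,3]=o['tool_pos'];E=T@np.array(p['tool_from_camera'])
    else: E=np.array(p['extrinsics'])
    return im,d,np.array(p['mtx']),p['k1'],E
def ray(uv,K,k1):
    d=np.array([(uv[0]-K[0,2])/K[0,0],(uv[1]-K[1,2])/K[1,1]]); s=d.copy()
    for _ in range(10): s=d/(1+k1*(s@s))
    return np.array([s[0],s[1],1.])
def onplane(uv,z,K,k1,E):
    r=E[:3,:3]@ray(uv,K,k1); return E[:3,3]+r*(z-E[2,3])/r[2]
def cloud(d,K,k1,E):
    v,u=np.mgrid[:d.shape[0],:d.shape[1]]
    x=(u-K[0,2])/K[0,0];y=(v-K[1,2])/K[1,1];a,b=x.copy(),y.copy()
    for _ in range(10):
        f=1+k1*(a*a+b*b);a=x/f;b=y/f
    return np.stack([a*d,b*d,d],-1)@E[:3,:3].T+E[:3,3]
def save(im,n): cv2.imwrite(f'pics/{n}.png',im[...,::-1])
E
python3 - <<'E'
from h import *
for n in ('top','side','wrist'):
    im,d,K,k1,E=snap(n); save(im,n+'0'); np.savez(f'pics/{n}0.npz',im=im,d=d,K=K,k1=k1,E=E)
    print(n,K.tolist(),k1,np.round(E,3).tolist())
o=ctrl.get_obs(); print(o)
E
```

```text
pics
top [[458.8934190918417, 0.0, 318.89548103136514], [0.0, 458.8934190918417, 201.89809064096872], [0.0, 0.0, 1.0]] 0.028857651693680052 [[0.004, -0.991, 0.133, 0.404], [-1.0, -0.002, 0.014, 0.087], [-0.014, -0.133, -0.991, 1.076], [0.0, 0.0, 0.0, 1.0]]
side [[413.38056813079993, 0.0, 316.9433507505518], [0.0, 413.38056813079993, 208.1159173582748], [0.0, 0.0, 1.0]] -0.10852160036731472 [[-0.996, -0.061, 0.067, 0.476], [-0.088, 0.478, -0.874, 0.863], [0.021, -0.876, -0.481, 0.483], [0.0, 0.0, 0.0, 1.0]]
wrist [[310.1397598795343, 0.0, 314.95272723184564], [0.0, 310.1397598795343, 199.81697923128766], [0.0, 0.0, 1.0]] -0.033601825062490175 [[0.437, 0.863, 0.254, 0.208], [0.899, -0.419, -0.125, 0.593], [-0.002, 0.283, -0.959, 0.373], [0.0, 0.0, 0.0, 1.0]]
{'t': 0.15, 'q': array([ 9.99025408e-01,  5.31978453e-02,  1.61397010e+00, -4.39240193e-06,
        1.47598679e+00, -1.19002737e-01]), 'dq': array([-0.00258099, -0.00091783, -0.00355644, -0.0026179 , -0.00068952,
        0.00053374]), 'effort': array([-2.59182716e-04, -3.94244492e+01, -3.70720625e+01, -1.41816427e-04,
        4.64082317e-03, -1.88626740e-05]), 'tool_pos': array([0.2731516 , 0.56161808, 0.23035508]), 'tool_rot': array([-7.05028671e-01, -3.06092091e+00,  2.31074113e-03]), 'contact_force': array([-0.14131983, -0.85735627,  0.3347551 ]), 'wrist_torque': array([0.02631956, 0.05624423, 0.00811184]), 'grip_force': 0.0, 'opening': 0.08533303716908651}
```

View pics/top0.png

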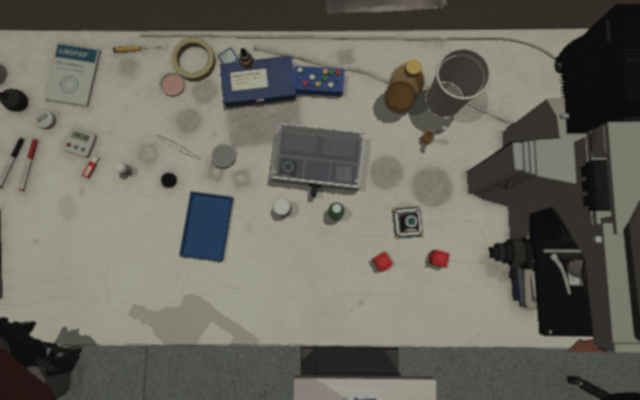

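View pics/side0.png

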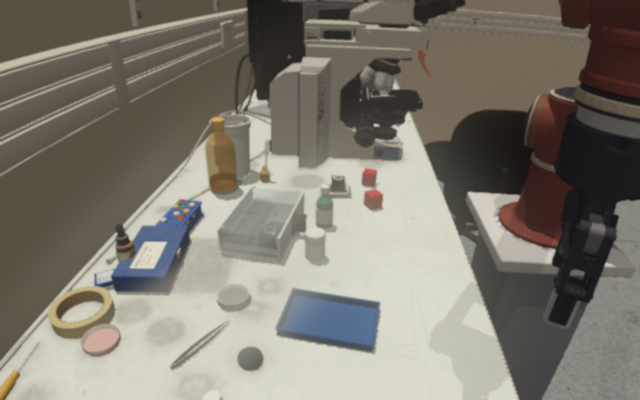

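The top view shows the tray at (207,227), canister (282,207), bottle (336,211), cabinet (317,157) with the fin at (315,190), dock with cube at (408,222), petri dish (223,156) and the red look-alikes at (383,262) and (440,259). The side view agrees with this.

```bash
python3 - <<'E'
from h import *
z=np.load('pics/top0.npz');im,d,K,k1,E=[z[k] for k in('im','d','K','k1','E')];k1=float(k1)
c=im[120:275,175:455]; save(cv2.convertScaleAbs(cv2.resize(c,None,fx=2.85,fy=2.85,interpolation=cv2.INTER_CUBIC),alpha=1.6),'top0c')
P=cloud(d,K,k1,E)
hsv=cv2.cvtColor(im,cv2.COLOR_RGB2HSV)
# tray
m=(hsv[...,0]>100)&(hsv[...,0]<125)&(hsv[...,1]>120); m[:180]=0;m[:, 260:]=0
cs,_=cv2.findContours(m.astype('uint8'),0,2);c=max(cs,key=cv2.contourArea);b=cv2.boxPoints(cv2.minAreaRect(c))
w=np.array([onplane(q,.013,K,k1,E) for q in b]);print('tray',w.round(4).tolist(),w.mean(0).round(4),np.linalg.norm(np.diff(w,axis=0),axis=1))
def blob(u0,u1,v0,v1,zlo,zhi):
    Q=P[v0:v1,u0:u1].reshape(-1,3);Q=Q[(Q[:,2]>zlo)&(Q[:,2]<zhi)]
    print((u0,v0),len(Q),np.median(Q,0).round(4),'mid',((Q.min(0)+Q.max(0))/2).round(4),np.ptp(Q,axis=0).round(4))
blob(265,300,190,225,.05,.07)
blob(320,350,195,228,.085,.11);blob(320,350,195,228,.02,.11)
blob(390,428,200,240,.035,.06);blob(390,428,200,240,.008,.02)
blob(300,330,183,203,.03,.06)
blob(205,240,140,172,.006,.02)
blob(260,370,115,192,.05,.065)
for n in ('wrist',): pass
print(P[195:205,300:330,2].max(), P[230,150],P[300,300])
E
```

```text
tray [[0.4227, 0.4205, 0.013], [0.5698, 0.4024, 0.013], [0.5539, 0.3063, 0.013], [0.4074, 0.3262, 0.013]] [0.4885 0.3639 0.013 ] [0.14824187 0.09734503 0.14788465]
(265, 190) 245 [0.5307 0.1863 0.0574] mid [0.532  0.1873 0.0564] [0.039  0.0386 0.0118]
(320, 195) 64 [0.5214 0.0639 0.0971] mid [0.5217 0.0638 0.0956] [0.0168 0.0174 0.0149]
(320, 195) 248 [0.5182 0.0652 0.0677] mid [0.5213 0.0638 0.0619] [0.0357 0.0383 0.0822]
(390, 200) 256 [ 0.4989 -0.105   0.0419] mid [ 0.4982 -0.1055  0.0415] [0.0384 0.0379 0.0113]
(390, 200) 258 [ 0.4981 -0.1019  0.0112] mid [ 0.4997 -0.1051  0.0134] [0.0702 0.0679 0.0108]
(300, 183) 114 [0.5792 0.1124 0.0508] mid [0.5712 0.1025 0.044 ] [0.0273 0.0482 0.0253]
(205, 140) 475 [0.6587 0.3312 0.0134] mid [0.6587 0.3315 0.0129] [0.0567 0.0583 0.0124]
(260, 115) 5065 [0.6473 0.1059 0.0573] mid [0.6444 0.1056 0.0571] [0.1587 0.2137 0.0141]
1.0757349595259842 [ 0.48023367  0.49898152 -0.00130304] [ 0.31966075  0.1447958  -0.003963  ]
```

View pics/top0c.png

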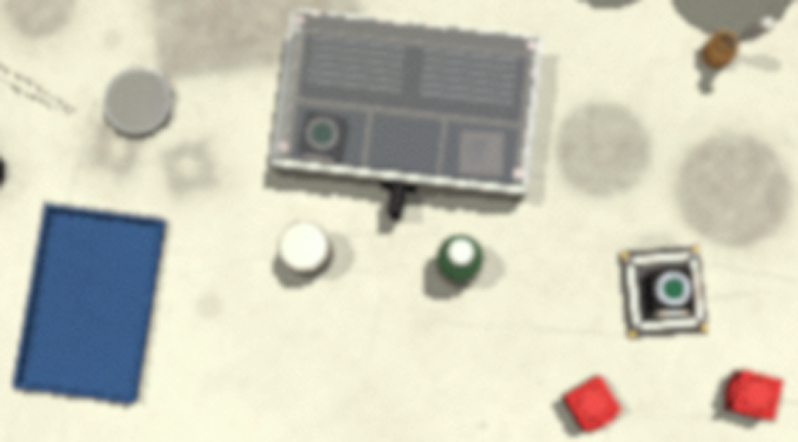

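Enlarged, the picture shows the cube with the ring on top (the orange one) in the left pocket (288,167). The cover box is in the right pocket (344,173), the middle pocket is empty, and the blue cube sits in the dock. Next I fit the yaws and the fin.

```bash
cat >> h.py <<'E'
def go(x,y,z,yaw):
    "print move to TCP xyz with closing line at yaw (deg, world, mod 180): roll first, then shifts in mm"
    o=ctrl.get_obs();M=R.from_rotvec(o['tool_rot']).as_matrix();p=o['tool_pos']
    c=np.degrees(np.arctan2(M[1,1],M[0,1])); dy=(yaw-c+90)%180-90
    M2=M@R.from_rotvec([0,0,-np.radians(dy)]).as_matrix()
    print('at',p.round(4),'yline',c.round(1),'tilt z',M[:,2].round(4),'roll',np.radians(-dy).round(3),'shift xyz',((np.array([x,y,z])-p)@M2*1000).round(1), 'q6',o['q'][5].round(2))
E
python3 - <<'E'
from h import *
z=np.load('pics/top0.npz');im,d,K,k1,E=[z[k] for k in('im','d','K','k1','E')];k1=float(k1)
P=cloud(d,K,k1,E)
def rect(u0,u1,v0,v1,zlo,zhi):
    Q=P[v0:v1,u0:u1].reshape(-1,3);Q=Q[(Q[:,2]>zlo)&(Q[:,2]<zhi)]
    print(cv2.minAreaRect((Q[:,:2]*1000).astype('float32')))
rect(260,370,115,188,.052,.064)   # cabinet
rect(390,428,200,240,.008,.02)    # dock
rect(390,428,200,240,.035,.06)    # cube
Q=P[186:203,303:328].reshape(-1,3);Q=Q[(Q[:,2]>.035)&(Q[:,2]<.06)];print(Q[np.argsort(Q[:,0])].round(3).tolist()[:45])
g=cv2.cvtColor(im,cv2.COLOR_RGB2GRAY)[186:203,303:328]
ys,xs=np.nonzero(g<50);print([(int(r)+186,round(float(xs[ys==r].mean()+303),1),int((ys==r).sum()), onplane((xs[ys==r].mean()+303,r+186),.052,K,k1,E)[:2].round(4).tolist()) for r in np.unique(ys)])
go(.531,.187,.15,90-5)
E
```

```text
((644.4317626953125, 106.15840911865234), (204.74301147460938, 140.28939819335938), 83.57791900634766)
((500.7787170410156, -104.31535339355469), (67.61188507080078, 64.63432312011719), 4.281355857849121)
((498.1746520996094, -105.67269897460938), (36.73872375488281, 36.37501525878906), 5.384360313415527)
[[0.557, 0.117, 0.043], [0.558, 0.113, 0.042], [0.558, 0.115, 0.042], [0.558, 0.12, 0.039], [0.558, 0.112, 0.053], [0.558, 0.119, 0.052], [0.559, 0.117, 0.052], [0.559, 0.115, 0.049], [0.559, 0.11, 0.048], [0.561, 0.115, 0.053], [0.561, 0.112, 0.053], [0.561, 0.117, 0.052], [0.561, 0.119, 0.052], [0.561, 0.11, 0.05], [0.561, 0.122, 0.048], [0.563, 0.11, 0.055], [0.563, 0.112, 0.053], [0.563, 0.117, 0.053], [0.563, 0.119, 0.052], [0.563, 0.115, 0.051], [0.565, 0.117, 0.054], [0.565, 0.11, 0.052], [0.565, 0.112, 0.052], [0.565, 0.115, 0.052], [0.566, 0.119, 0.048], [0.567, 0.117, 0.054], [0.567, 0.112, 0.054], [0.568, 0.11, 0.052], [0.568, 0.115, 0.05], [0.568, 0.119, 0.048], [0.569, 0.115, 0.056], [0.57, 0.117, 0.053], [0.57, 0.11, 0.052], [0.57, 0.112, 0.051], [0.571, 0.119, 0.048], [0.572, 0.117, 0.053], [0.572, 0.112, 0.052], [0.572, 0.115, 0.051], [0.573, 0.119, 0.049], [0.573, 0.11, 0.048], [0.574, 0.108, 0.042], [0.574, 0.11, 0.053], [0.575, 0.112, 0.051], [0.575, 0.115, 0.051], [0.575, 0.117, 0.05]]
[(186, 315.5, 12, [0.5768, 0.1091]), (187, 316.5, 10, [0.5745, 0.1068]), (188, 315.0, 7, [0.5722, 0.1102]), (189, 314.5, 6, [0.5699, 0.1113]), (190, 314.5, 6, [0.5676, 0.1113]), (191, 314.0, 5, [0.5653, 0.1124]), (192, 313.0, 5, [0.563, 0.1147]), (193, 313.0, 5, [0.5608, 0.1146]), (194, 312.5, 4, [0.5585, 0.1158]), (195, 313.0, 3, [0.5562, 0.1146]), (196, 313.0, 3, [0.5539, 0.1146])]
at [0.2732 0.5616 0.2304] yline 64.1 tilt z [-8.0e-04 -1.3e-03 -1.0e+00] roll -0.366 shift xyz [-289.6 -350.6   80.6] q6 -0.12
```

```bash
python3 - <<'E'
from h import *
go(.531,.187,.15,83)
E
python3 -m handwheel '[{"roll":-0.11},{"roll":-0.11},{"roll":-0.11},{}]' 70 40
python3 -c "
from h import *
go(.531,.187,.15,83)"
```

```text
at [0.2732 0.5616 0.2304] yline 64.1 tilt z [-8.0e-04 -1.3e-03 -1.0e+00] roll -0.331 shift xyz [-301.6 -340.3   80.6] q6 -0.12
at [0.2732 0.5616 0.2304] yline 64.1 tilt z [-8.0e-04 -1.3e-03 -1.0e+00] roll -0.331 shift xyz [-301.6 -340.3   80.6] q6 -0.12$[0]: bad value
```

```bash
python3 -m handwheel --help | head -20; python3 -m handwheel '[{"tx":0,"ty":0,"tz":0,"roll":-0.11},{"tx":0,"ty":0,"tz":0,"roll":-0.11},{"tx":0,"ty":0,"tz":0,"roll":-0.11},{"tx":0,"ty":0,"tz":0,"roll":0}]' 70 40
python3 -c "
from h import *
go(.531,.187,.15,83)"
```

```text
t: 0.48
tool_pos: [0.2733, 0.5618, 0.2308]
tool_rot: [-0.19, -3.135, 0.001]
contact_force: [-0.8, -0.8, -0.5]
opening: 0.0702
grip_force: 0.0
at [0.2733 0.5618 0.2308] yline 83.1 tilt z [-5.e-04 -7.e-04 -1.e+00] roll 0.001 shift xyz [-301.5 -340.5   80.9] q6 -0.45invalid input: not JSON, or not a number
```

```bash
python3 -m handwheel '[{"tx":-25,"ty":-28.4,"tz":6.7,"roll":0},{"tx":-25,"ty":-28.4,"tz":6.7,"roll":0},{"tx":-25,"ty":-28.4,"tz":6.7,"roll":0},{"tx":-25,"ty":-28.4,"tz":6.7,"roll":0},{"tx":-25,"ty":-28.4,"tz":6.7,"roll":0},{"tx":-25,"ty":-28.4,"tz":6.7,"roll":0},{"tx":-25,"ty":-28.4,"tz":6.7,"roll":0},{"tx":-25,"ty":-28.4,"tz":6.7,"roll":0},{"tx":-25,"ty":-28.4,"tz":6.7,"roll":0},{"tx":-25,"ty":-28.4,"tz":6.7,"roll":0},{"tx":-25,"ty":-28.4,"tz":6.7,"roll":0},{"tx":-26,"ty":-28,"tz":7,"roll":0}]'
python3 -m handwheel '[{"tx":0,"ty":0,"tz":0,"roll":0}]'
python3 -c "
from h import *
go(.531,.187,.15,83)
im,d,K,k1,E=snap('wrist'); save(im,'w1'); np.savez('pics/w1.npz',im=im,d=d,K=K,k1=k1,E=E)
P=cloud(d,K,k1,E)
for lo,hi,c in((.05,.066,(.531,.187)),(.085,.11,(.5215,.064)),(.045,.06,(.566,.1145))):
    m=(P[...,2]>lo)&(P[...,2]<hi)&(np.hypot(P[...,0]-c[0],P[...,1]-c[1])<.03);Q=P[m]
    if len(Q): print(c,len(Q),((Q.min(0)+Q.max(0))/2).round(4),np.ptp(Q,axis=0).round(4),cv2.minEnclosingCircle((Q[:,:2]*1000).astype('float32')))
"
```

```text
t: 1.48
tool_pos: [0.531, 0.1856, 0.1503]
tool_rot: [0.198, 3.135, 0.0]
contact_force: [1.0, 0.3, 0.4]
opening: 0.07
grip_force: 0.0
t: 1.57
tool_pos: [0.5325, 0.1822, 0.149]
tool_rot: [-0.207, -3.134, 0.004]
contact_force: [0.2, 0.0, -0.1]
opening: 0.0698
grip_force: 0.0
at [0.5325 0.1822 0.149 ] yline 82.4 tilt z [-9.0e-04 -2.7e-03 -1.0e+00] roll -0.01 shift xyz [ 2.1  4.6 -1. ] q6 -1.24
(0.531, 0.187) 1922 [0.5302 0.1862 0.0552] [0.0397 0.0402 0.0104] ((530.5759887695312, 186.12554931640625), 20.245882034301758)
(0.5215, 0.064) 830 [0.5218 0.0639 0.0923] [0.019  0.0195 0.0147] ((521.78271484375, 63.9262580871582), 10.036734580993652)
(0.566, 0.1145) 736 [0.5762 0.1225 0.0522] [0.0395 0.0255 0.0144] ((576.0161743164062, 118.39265441894531), 20.469287872314453)
```

View pics/w1.png

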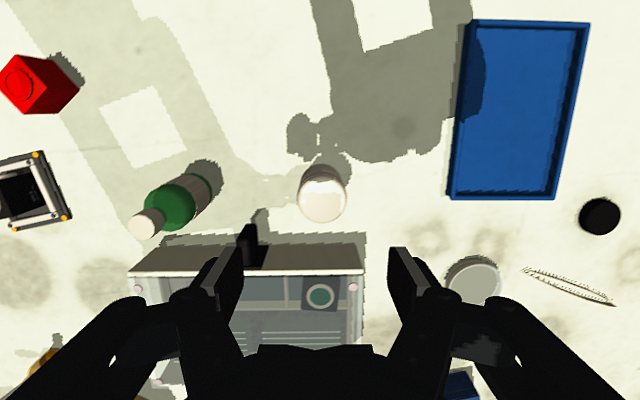

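Wrist view: the canister is at (322,192), with bottle, fin and tray as in the top view. Its position agrees to within 1 mm.

```bash
python3 -m handwheel '[{"tx":0,"ty":0,"tz":0,"roll":0},{"tx":0,"ty":0,"tz":0,"roll":0}]'
python3 -c "
from h import *
go(.5305,.1865,.016,83)"
```

```text
t: 1.78
tool_pos: [0.53, 0.188, 0.1507]
tool_rot: [-0.194, -3.135, -0.001]
contact_force: [0.0, 0.2, 0.6]
opening: 0.0702
grip_force: 0.0
at [0.53   0.188  0.1507] yline 82.9 tilt z [-2.e-04  4.e-04 -1.e+00] roll -0.001 shift xyz [ -0.7  -1.5 134.7] q6 -1.24
```

```bash
python3 -m handwheel '[{"tx":-0.5,"ty":-1,"tz":20,"roll":0},{"tx":0,"ty":0,"tz":30,"roll":0},{"tx":0,"ty":0,"tz":30,"roll":0},{"tx":0,"ty":0,"tz":25,"roll":0},{"tx":0,"ty":0,"tz":20,"roll":0},{"tx":0,"ty":0,"tz":10,"roll":0},{"tx":0,"ty":0,"tz":0,"roll":0},{"tx":0,"ty":0,"tz":0,"roll":0}]'
python3 -m handwheel '[{"tx":0,"ty":0,"tz":0,"roll":0},{"tx":0,"ty":0,"tz":0,"roll":0},{"tx":0,"ty":0,"tz":0,"roll":0},{"tx":0,"ty":0,"tz":0,"roll":0},{"tx":0,"ty":0,"tz":0,"roll":0},{"tx":0,"ty":0,"tz":0,"roll":0}]' 20 40
python3 -c "
from h import *
go(.523,.3595,.15,82.5)"
```

```text
t: 2.45
tool_pos: [0.5307, 0.1871, 0.0161]
tool_rot: [0.191, 3.136, 0.0]
contact_force: [0.0, -0.2, 0.7]
opening: 0.0699
grip_force: 0.0
t: 2.95
tool_pos: [0.5324, 0.1866, 0.0177]
tool_rot: [0.193, 3.132, 0.002]
contact_force: [-0.4, -0.3, 6.1]
opening: 0.0394
grip_force: 40.3
at [0.5324 0.1866 0.0177] yline 83.0 tilt z [ 3.3e-03  9.0e-04 -1.0e+00] roll 0.008 shift xyz [  31.5  170.3 -132.1] q6 -1.24
```

```bash
python3 -m handwheel '[{"tx":0,"ty":0,"tz":-15,"roll":0},{"tx":0,"ty":0,"tz":-25,"roll":0},{"tx":0,"ty":0,"tz":-20,"roll":0},{"tx":3,"ty":17,"tz":0,"roll":0},{"tx":5,"ty":28,"tz":0,"roll":0},{"tx":6,"ty":34,"tz":0,"roll":0},{"tx":6,"ty":34,"tz":0,"roll":0},{"tx":6,"ty":28,"tz":0,"roll":0},{"tx":3.5,"ty":20,"tz":0,"roll":0},{"tx":2,"ty":9,"tz":0,"roll":0},{"tx":0,"ty":0,"tz":0,"roll":0}]'
python3 -m handwheel '[{"tx":0,"ty":0,"tz":0,"roll":0},{"tx":0,"ty":0,"tz":0,"roll":0},{"tx":0,"ty":0,"tz":0,"roll":0}]'
python3 -c "
from h import *
go(.523,.3595,.021,82.5)"
```

```text
t: 3.87
tool_pos: [0.5199, 0.3602, 0.0755]
tool_rot: [-0.189, -3.136, -0.0]
contact_force: [0.2, -0.6, -1.4]
opening: 0.0393
grip_force: 40.6
t: 4.12
tool_pos: [0.5206, 0.3574, 0.0755]
tool_rot: [-0.195, -3.135, 0.001]
contact_force: [-0.0, 0.0, -2.0]
opening: 0.0394
grip_force: 40.6
at [0.5206 0.3574 0.0755] yline 82.9 tilt z [-4.e-04 -5.e-04 -1.e+00] roll 0.007 shift xyz [-2.1  2.4 54.4] q6 -0.96
```

```bash
python3 -m handwheel '[{"tx":-2,"ty":2,"tz":15,"roll":0},{"tx":0,"ty":0,"tz":20,"roll":0},{"tx":0,"ty":0,"tz":12,"roll":0},{"tx":0,"ty":0,"tz":5,"roll":0},{"tx":0,"ty":0,"tz":2.5,"roll":0},{"tx":0,"ty":0,"tz":0,"roll":0},{"tx":0,"ty":0,"tz":0,"roll":0}]'
python3 -m handwheel '[{"tx":0,"ty":0,"tz":0,"roll":0},{"tx":0,"ty":0,"tz":0,"roll":0},{"tx":0,"ty":0,"tz":0,"roll":0},{"tx":0,"ty":0,"tz":0,"roll":0}]' 54
python3 -m handwheel '[{"tx":0,"ty":0,"tz":-15,"roll":0},{"tx":0,"ty":0,"tz":-30,"roll":0},{"tx":0,"ty":0,"tz":-40,"roll":0},{"tx":0,"ty":0,"tz":-35,"roll":0},{"tx":0,"ty":0,"tz":-15,"roll":0},{"tx":0,"ty":0,"tz":0,"roll":0},{"tx":0,"ty":0,"tz":0,"roll":0}]'
python3 -c "
from h import *
go(.5217,.064,.15,83)"
```

```text
t: 4.7
tool_pos: [0.5228, 0.3603, 0.0208]
tool_rot: [-0.193, -3.136, 0.0]
contact_force: [-0.3, -0.4, -0.4]
opening: 0.0392
grip_force: 40.6
t: 5.03
tool_pos: [0.5227, 0.3606, 0.0212]
tool_rot: [0.193, 3.135, 0.0]
contact_force: [-1.2, -0.3, 0.3]
opening: 0.0541
grip_force: 0.0
t: 5.62
tool_pos: [0.5232, 0.3609, 0.1579]
tool_rot: [0.193, 3.133, 0.002]
contact_force: [-0.4, 0.0, -0.9]
opening: 0.0542
grip_force: 0.0
at [0.5232 0.3609 0.1579] yline 83.0 tilt z [ 0.0026  0.0014 -1.    ] roll -0.001 shift xyz [ -34.6 -294.9    7.5] q6 -0.96
```

```bash
python3 -m handwheel '[{"tx":-2,"ty":-17,"tz":0,"roll":0},{"tx":-4,"ty":-35,"tz":0,"roll":0},{"tx":-4,"ty":-35,"tz":1,"roll":0},{"tx":-5,"ty":-38,"tz":1,"roll":0},{"tx":-5,"ty":-38,"tz":1,"roll":0},{"tx":-5,"ty":-38,"tz":1,"roll":0},{"tx":-4,"ty":-36,"tz":1,"roll":0},{"tx":-3,"ty":-30,"tz":1,"roll":0},{"tx":-2,"ty":-20,"tz":1,"roll":0},{"tx":-1,"ty":-8,"tz":0,"roll":0},{"tx":0,"ty":0,"tz":0,"roll":0},{"tx":0,"ty":0,"tz":0,"roll":0}]' 66
python3 -c "
from h import *
go(.5217,.064,.031,83)"
```

```text
t: 6.62
tool_pos: [0.5203, 0.0635, 0.1477]
tool_rot: [-0.194, -3.133, -0.001]
contact_force: [-0.0, -0.1, 0.1]
opening: 0.066
grip_force: 0.0
at [0.5203 0.0635 0.1477] yline 82.9 tilt z [-2.4e-03  6.0e-04 -1.0e+00] roll -0.001 shift xyz [ -1.6   0.6 116.7] q6 -1.47
```

```bash
python3 -m handwheel '[{"tx":-1,"ty":0,"tz":15,"roll":0},{"tx":0,"ty":0,"tz":25,"roll":0},{"tx":0,"ty":0,"tz":30,"roll":0},{"tx":0,"ty":0,"tz":25,"roll":0},{"tx":0,"ty":0,"tz":15,"roll":0},{"tx":0,"ty":0,"tz":6,"roll":0},{"tx":0,"ty":0,"tz":0,"roll":0},{"tx":0,"ty":0,"tz":0,"roll":0}]'
python3 -m handwheel '[{"tx":0,"ty":0,"tz":0,"roll":0},{"tx":0,"ty":0,"tz":0,"roll":0},{"tx":0,"ty":0,"tz":0,"roll":0},{"tx":0,"ty":0,"tz":0,"roll":0},{"tx":0,"ty":0,"tz":0,"roll":0},{"tx":0,"ty":0,"tz":0,"roll":0}]' 20 40
python3 -m handwheel '[{"tx":0,"ty":0,"tz":-10,"roll":0},{"tx":0,"ty":0,"tz":-20,"roll":0},{"tx":0,"ty":0,"tz":-25,"roll":0},{"tx":0,"ty":0,"tz":-15,"roll":0},{"tx":0,"ty":0,"tz":-10,"roll":0},{"tx":0,"ty":0,"tz":0,"roll":0},{"tx":0,"ty":0,"tz":0,"roll":0}]' 
python3 -c "
from h import *
go(.4535,.3685,.11,83)"
```

```text
t: 7.28
tool_pos: [0.5225, 0.0642, 0.0335]
tool_rot: [0.191, 3.136, 0.0]
contact_force: [-0.3, 0.4, -1.1]
opening: 0.066
grip_force: 0.0
t: 7.78
tool_pos: [0.5237, 0.0634, 0.035]
tool_rot: [0.193, 3.132, 0.001]
contact_force: [-0.5, 0.1, 6.1]
opening: 0.0369
grip_force: 40.6
t: 8.37
tool_pos: [0.5221, 0.0633, 0.1132]
tool_rot: [0.193, 3.135, -0.0]
contact_force: [-0.1, -0.1, -1.1]
opening: 0.0365
grip_force: 40.4
at [0.5221 0.0633 0.1132] yline 83.0 tilt z [ 4.e-04 -0.e+00 -1.e+00] roll -0.001 shift xyz [105.3 294.5   3.2] q6 -1.47
```

```bash
python3 -m handwheel '[{"tx":6,"ty":17,"tz":0,"roll":0},{"tx":11,"ty":31,"tz":0,"roll":0},{"tx":13,"ty":35,"tz":0,"roll":0},{"tx":13,"ty":36,"tz":0,"roll":0},{"tx":13,"ty":36,"tz":0,"roll":0},{"tx":13,"ty":36,"tz":0,"roll":0},{"tx":13,"ty":36,"tz":0,"roll":0},{"tx":11,"ty":32,"tz":0,"roll":0},{"tx":7,"ty":21,"tz":0,"roll":0},{"tx":4,"ty":11,"tz":0,"roll":0},{"tx":1,"ty":3,"tz":0,"roll":0},{"tx":0,"ty":0,"tz":0,"roll":0}]'
python3 -m handwheel '[{"tx":0,"ty":0,"tz":0,"roll":0},{"tx":0,"ty":0,"tz":0,"roll":0},{"tx":0,"ty":0,"tz":0,"roll":0}]'
python3 -c "
from h import *
go(.4535,.3685,.037,83)
for n in ('side',):
  im,d,K,k1,E=snap(n); save(im[150:400,170:470].repeat(2,0).repeat(2,1),'s1')"
```

```text
t: 9.37
tool_pos: [0.4533, 0.3676, 0.1117]
tool_rot: [-0.191, -3.134, 0.003]
contact_force: [0.4, -0.1, -1.0]
opening: 0.0367
grip_force: 40.4
t: 9.62
tool_pos: [0.4544, 0.3668, 0.113]
tool_rot: [-0.196, -3.135, 0.001]
contact_force: [-0.7, -0.2, -0.6]
opening: 0.037
grip_force: 40.4
at [0.4544 0.3668 0.113 ] yline 82.9 tilt z [-2.e-04 -4.e-04 -1.e+00] roll -0.002 shift xyz [ 1.1  1.6 76. ] q6 -0.89
```

View pics/s1.png

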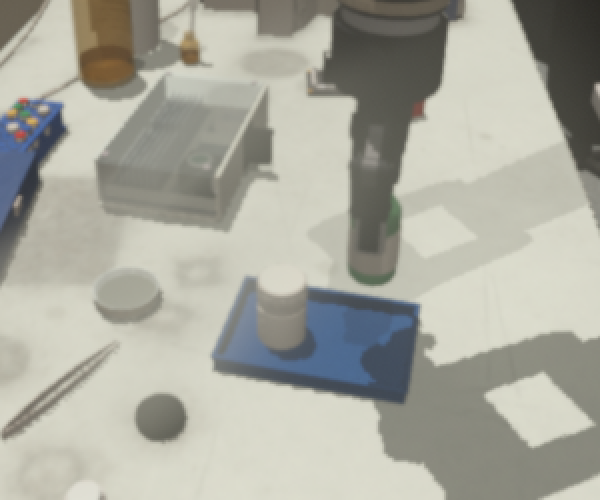

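The canister stands upright in the tray at crop (282,310), and the bottle hangs upright above the tray. I lower it now.

```bash
python3 -m handwheel '[{"tx":1,"ty":1.5,"tz":15,"roll":0},{"tx":0,"ty":0,"tz":25,"roll":0},{"tx":0,"ty":0,"tz":18,"roll":0},{"tx":0,"ty":0,"tz":10,"roll":0},{"tx":0,"ty":0,"tz":5,"roll":0},{"tx":0,"ty":0,"tz":2,"roll":0},{"tx":0,"ty":0,"tz":0,"roll":0},{"tx":0,"ty":0,"tz":0,"roll":0}]'
python3 -m handwheel '[{"tx":0,"ty":0,"tz":0,"roll":0},{"tx":0,"ty":0,"tz":0,"roll":0},{"tx":0,"ty":0,"tz":0,"roll":0},{"tx":0,"ty":0,"tz":0,"roll":0}]' 54
python3 -m handwheel '[{"tx":0,"ty":0,"tz":-15,"roll":0},{"tx":0,"ty":0,"tz":-30,"roll":0},{"tx":0,"ty":0,"tz":-40,"roll":0},{"tx":0,"ty":0,"tz":-30,"roll":0},{"tx":0,"ty":0,"tz":-10,"roll":0},{"tx":0,"ty":0,"tz":0,"roll":0},{"tx":0,"ty":0,"tz":0,"roll":0}]'
python3 -c "
from h import *
go(.567,.1145,.12,83.6)"
```

```text
t: 10.33
tool_pos: [0.4541, 0.3701, 0.0393]
tool_rot: [0.193, 3.134, 0.002]
contact_force: [1.1, 0.1, -0.0]
opening: 0.0364
grip_force: 40.5
t: 10.67
tool_pos: [0.4535, 0.3699, 0.0387]
tool_rot: [0.193, 3.135, 0.001]
contact_force: [0.3, -0.5, 0.2]
opening: 0.054
grip_force: 0.0
t: 11.25
tool_pos: [0.4532, 0.3696, 0.1631]
tool_rot: [0.193, 3.135, 0.0]
contact_force: [-1.0, -0.1, -1.0]
opening: 0.0544
grip_force: 0.0
at [0.4532 0.3696 0.1631] yline 83.0 tilt z [ 5.e-04  2.e-04 -1.e+00] roll -0.011 shift xyz [-141.5 -240.9   43.1] q6 -0.89
```

```bash
python3 -m handwheel '[{"tx":0,"ty":0,"tz":0,"roll":-0.011},{"tx":-10,"ty":-17,"tz":0,"roll":0},{"tx":-20,"ty":-34,"tz":0,"roll":0},{"tx":-20,"ty":-34,"tz":0,"roll":0},{"tx":-20,"ty":-34,"tz":0,"roll":0},{"tx":-20,"ty":-34,"tz":5,"roll":0},{"tx":-20,"ty":-34,"tz":10,"roll":0},{"tx":-16,"ty":-28,"tz":15,"roll":0},{"tx":-10,"ty":-18,"tz":13,"roll":0},{"tx":-5.5,"ty":-8,"tz":0,"roll":0},{"tx":0,"ty":0,"tz":0,"roll":0},{"tx":0,"ty":0,"tz":0,"roll":0}]' 54
python3 -c "
from h import *
im,d,K,k1,E=snap('top');P=cloud(d,K,k1,E);np.savez('pics/top1.npz',P=P,im=im)
for lo,hi,u0,u1,v0,v1 in((.045,.07,180,235,180,270),(.085,.11,180,235,180,270)):
  Q=P[v0:v1,u0:u1].reshape(-1,3);Q=Q[(Q[:,2]>lo)&(Q[:,2]<hi)];print(len(Q),np.median(Q,0).round(4),np.ptp(Q,axis=0).round(3))
go(.567,.1145,.026,83.6)"
```

```text
t: 12.25
tool_pos: [0.5663, 0.1147, 0.1192]
tool_rot: [-0.176, -3.135, -0.001]
contact_force: [0.8, 1.1, 0.6]
opening: 0.0541
grip_force: 0.0
401 [0.5139 0.358  0.0604] [0.109 0.043 0.025]
79 [0.4521 0.3686 0.0996] [0.021 0.018 0.019]
at [0.5666 0.1153 0.1201] yline 83.6 tilt z [-6.e-04  5.e-04 -1.e+00] roll 0.001 shift xyz [-0.5 -0.8 94.1] q6 -1.39
```

```bash
python3 -m handwheel '[{"tx":0,"ty":-0.5,"tz":15,"roll":0},{"tx":0,"ty":0,"tz":25,"roll":0},{"tx":0,"ty":0,"tz":25,"roll":0},{"tx":0,"ty":0,"tz":16,"roll":0},{"tx":0,"ty":0,"tz":8,"roll":0},{"tx":0,"ty":0,"tz":3.5,"roll":0},{"tx":0,"ty":0,"tz":0,"roll":0}]' 50
python3 -m handwheel '[{"tx":0,"ty":0,"tz":0,"roll":0},{"tx":0,"ty":0,"tz":0,"roll":0},{"tx":0,"ty":0,"tz":0,"roll":0},{"tx":0,"ty":0,"tz":0,"roll":0},{"tx":0,"ty":0,"tz":0,"roll":0},{"tx":0,"ty":0,"tz":0,"roll":0},{"tx":0,"ty":0,"tz":0,"roll":0}]' 2 40
python3 -m handwheel '[{"tx":5,"ty":0,"tz":0,"roll":0},{"tx":12,"ty":0,"tz":0,"roll":0},{"tx":15,"ty":0,"tz":0,"roll":0},{"tx":15,"ty":0,"tz":0,"roll":0},{"tx":15,"ty":0,"tz":0,"roll":0},{"tx":12,"ty":0,"tz":0,"roll":0},{"tx":7,"ty":0,"tz":0,"roll":0},{"tx":5,"ty":0,"tz":0,"roll":0},{"tx":3,"ty":0,"tz":0,"roll":0},{"tx":0,"ty":0,"tz":0,"roll":0},{"tx":0,"ty":0,"tz":0,"roll":0}]'
```

```text
t: 12.88
tool_pos: [0.5667, 0.1148, 0.0277]
tool_rot: [-0.173, -3.137, -0.0]
contact_force: [-0.3, -0.6, 0.5]
opening: 0.0498
grip_force: 0.0
t: 13.47
tool_pos: [0.568, 0.1143, 0.0292]
tool_rot: [0.176, 3.134, 0.002]
contact_force: [-0.5, 1.3, 5.7]
opening: 0.0109
grip_force: 41.5
t: 14.38
tool_pos: [0.4805, 0.1243, 0.0292]
tool_rot: [0.176, 3.131, 0.003]
contact_force: [4.3, 3.5, 2.2]
opening: 0.0111
grip_force: 41.0
```

```bash
python3 -m handwheel '[{"tx":-1.5,"ty":0,"tz":0,"roll":0},{"tx":0,"ty":0,"tz":0,"roll":0},{"tx":0,"ty":0,"tz":0,"roll":0},{"tx":0,"ty":0,"tz":0,"roll":0},{"tx":0,"ty":0,"tz":-15,"roll":0},{"tx":0,"ty":0,"tz":-30,"roll":0},{"tx":0,"ty":0,"tz":-35,"roll":0},{"tx":0,"ty":0,"tz":-30,"roll":0},{"tx":0,"ty":0,"tz":-10,"roll":0},{"tx":0,"ty":0,"tz":0,"roll":0},{"tx":0,"ty":0,"tz":0,"roll":0}]' 36
python3 -c "
from h import *
go(.45,-.105,.16,94.8)"
```

```text
t: 15.3
tool_pos: [0.4796, 0.1235, 0.1469]
tool_rot: [-0.176, -3.136, 0.0]
contact_force: [-0.5, -1.4, -0.8]
opening: 0.0362
grip_force: 0.0
at [0.4796 0.1235 0.1469] yline 83.6 tilt z [-5.e-04 -2.e-04 -1.e+00] roll -0.196 shift xyz [  48.6 -225.2  -13. ] q6 -1.36
```

```bash
python3 -m handwheel '[{"tx":0,"ty":0,"tz":0,"roll":-0.098},{"tx":0,"ty":0,"tz":0,"roll":-0.098},{"tx":0,"ty":-17,"tz":-3,"roll":0},{"tx":0,"ty":-36,"tz":-3,"roll":0},{"tx":0,"ty":-38,"tz":-3,"roll":0},{"tx":0,"ty":-38,"tz":-3,"roll":0},{"tx":0,"ty":-38,"tz":-1,"roll":0},{"tx":0,"ty":-32,"tz":0,"roll":0},{"tx":0,"ty":-20,"tz":0,"roll":0},{"tx":0,"ty":-9,"tz":0,"roll":0},{"tx":0,"ty":0,"tz":0,"roll":0},{"tx":0,"ty":0,"tz":0,"roll":0}]' 64
python3 -m handwheel '[{"tx":0,"ty":0,"tz":0,"roll":0},{"tx":0,"ty":0,"tz":0,"roll":0},{"tx":0,"ty":0,"tz":0,"roll":0}]'
python3 - <<'E'
from h import *
im,d,K,k1,E=snap('wrist');save(im,'w2');P=cloud(d,K,k1,E)
def rect(P,c,r,lo,hi):
    Q=P[(P[...,2]>lo)&(P[...,2]<hi)&(np.hypot(P[...,0]-c[0],P[...,1]-c[1])<r)]
    print(len(Q),cv2.minAreaRect((Q[:,:2]*1000).astype('float32')) if len(Q) else 0)
rect(P,(.499,-.105),.04,.038,.05); rect(P,(.499,-.105),.055,.009,.016)
im,d,K,k1,E=snap('top');save(cv2.convertScaleAbs(cv2.resize(im[120:275,175:455],None,fx=2.85,fy=2.85,interpolation=cv2.INTER_CUBIC),alpha=1.6),'t2');P=cloud(d,K,k1,E);np.savez('pics/top2.npz',P=P,im=im)
go(.499,-.105,.018,95)
E
```

```text
t: 16.3
tool_pos: [0.4981, -0.1028, 0.1587]
tool_rot: [0.131, -3.136, -0.003]
contact_force: [-0.2, 1.3, 0.9]
opening: 0.0637
grip_force: 0.0
t: 16.55
tool_pos: [0.499, -0.1024, 0.1604]
tool_rot: [0.135, -3.138, -0.0]
contact_force: [0.5, -0.2, -0.6]
opening: 0.0641
grip_force: 0.0
1467 ((498.9862365722656, -105.81015014648438), (34.49589920043945, 33.93309020996094), 3.879098415374756)
1335 ((499.66204833984375, -105.21233367919922), (59.329044342041016, 58.133811950683594), 4.844165325164795)
at [ 0.4992 -0.1028  0.1607] yline 94.9 tilt z [ 2.e-04  0.e+00 -1.e+00] roll -0.002 shift xyz [  0.4  -2.2 142.7] q6 -2.01
```

View pics/w2.png

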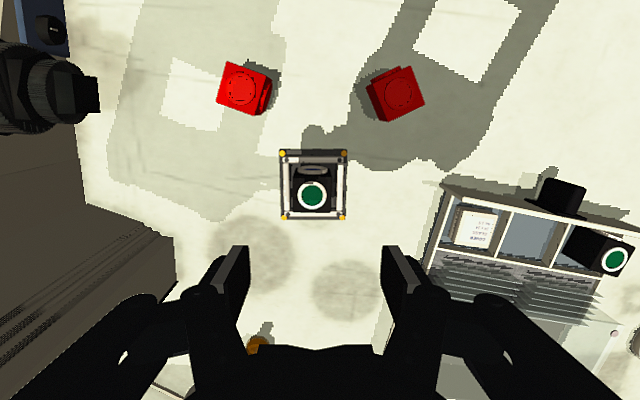

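View pics/t2.png

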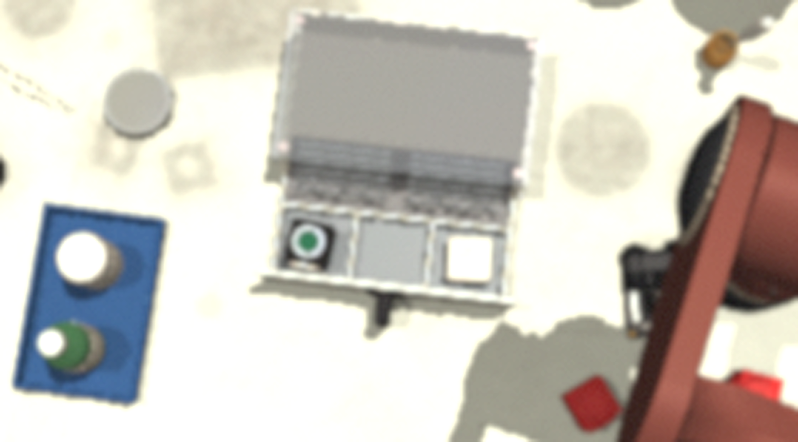

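The wrist view shows the blue cube in the dock at (312,190), window toward the robot. The top view shows the drawer open with the middle pocket empty, and both bottle and canister upright in the tray. I grasp the blue cube.

```bash
python3 -m handwheel '[{"tx":0,"ty":-2.7,"tz":20,"roll":0},{"tx":0,"ty":0,"tz":35,"roll":0},{"tx":0,"ty":0,"tz":35,"roll":0},{"tx":0,"ty":0,"tz":28,"roll":0},{"tx":0,"ty":0,"tz":14,"roll":0},{"tx":0,"ty":0,"tz":7,"roll":0},{"tx":0,"ty":0,"tz":2,"roll":0},{"tx":0,"ty":0,"tz":0,"roll":0},{"tx":0,"ty":0,"tz":0,"roll":0}]'
python3 -m handwheel '[{"tx":0,"ty":0,"tz":0,"roll":0},{"tx":0,"ty":0,"tz":0,"roll":0},{"tx":0,"ty":0,"tz":0,"roll":0},{"tx":0,"ty":0,"tz":0,"roll":0},{"tx":0,"ty":0,"tz":0,"roll":0},{"tx":0,"ty":0,"tz":0,"roll":0}]' 15 40
python3 -m handwheel '[{"tx":0,"ty":0,"tz":-10,"roll":0},{"tx":0,"ty":0,"tz":-20,"roll":0},{"tx":0,"ty":0,"tz":-30,"roll":0},{"tx":0,"ty":0,"tz":-25,"roll":0},{"tx":0,"ty":0,"tz":-10,"roll":0},{"tx":0,"ty":0,"tz":0,"roll":0},{"tx":0,"ty":0,"tz":0,"roll":0}]'
python3 - <<'E'
from h import *
P=np.load('pics/top2.npz')['P']
def rect(P,c,r,lo,hi):
    Q=P[(P[...,2]>lo)&(P[...,2]<hi)&(np.hypot(P[...,0]-c[0],P[...,1]-c[1])<r)]
    print(len(Q),Q.mean(0).round(4),cv2.minAreaRect((Q[:,:2]*1000).astype('float32')))
f=np.array([.4802,.1243]); x=np.array([.9938,-.1115]);y=np.array([.1115,.9938])
for k in(62,0,-62): print('pocket',k,f+.05*x+k/1000*y)
rect(P,f+.05*x+.062*y,.03,.04,.056)
rect(P,f+.05*x-.062*y,.03,.026,.033)
rect(P,f+.05*x,.02,.0,.02)
rect(P,f,.016,.045,.06)
go(*(f+.05*x),.11,83.6)
E
```

```text
t: 17.4
tool_pos: [0.5006, -0.1066, 0.0212]
tool_rot: [-0.133, 3.136, -0.002]
contact_force: [-0.1, 0.9, 0.9]
opening: 0.0638
grip_force: 0.0
t: 17.9
tool_pos: [0.5005, -0.1067, 0.0211]
tool_rot: [-0.132, 3.136, -0.001]
contact_force: [-0.2, 1.2, 6.6]
opening: 0.0332
grip_force: 41.6
t: 18.48
tool_pos: [0.4991, -0.1062, 0.1143]
tool_rot: [-0.132, 3.139, -0.0]
contact_force: [0.1, -0.0, -1.5]
opening: 0.033
grip_force: 40.8
pocket 62 [0.536803  0.1803406]
pocket 0 [0.52989  0.118725]
pocket -62 [0.522977  0.0571094]
236 [0.5351 0.1837 0.0467] ((531.3494873046875, 185.01913452148438), (34.06915283203125, 44.13114929199219), 78.41605377197266)
186 [0.5244 0.0557 0.0286] ((524.223876953125, 56.45533752441406), (34.440242767333984, 34.67951583862305), 89.71741485595703)
229 [0.5298 0.1186 0.0084] ((529.6663208007812, 118.00514221191406), (37.6090087890625, 38.439186096191406), 89.13362884521484)
63 [0.483  0.1242 0.0509] ((482.86419677734375, 124.36351013183594), (24.89946746826172, 11.355416297912598), 0.3561297059059143)
at [ 0.4991 -0.1062  0.1143] yline 94.8 tilt z [ 1.e-04 -1.e-04 -1.e+00] roll 0.196 shift xyz [ -5.5 227.    4.3] q6 -2.01
```

```bash
python3 -m handwheel '[{"tx":0,"ty":0,"tz":0,"roll":0.098},{"tx":0,"ty":0,"tz":0,"roll":0.098},{"tx":-1,"ty":17,"tz":0,"roll":0},{"tx":-1,"ty":33,"tz":0,"roll":0},{"tx":-1,"ty":38,"tz":0,"roll":0},{"tx":-1,"ty":38,"tz":0,"roll":0},{"tx":-1,"ty":38,"tz":0,"roll":0},{"tx":-1,"ty":33,"tz":0,"roll":0},{"tx":-1,"ty":20,"tz":0,"roll":0},{"tx":0,"ty":10,"tz":0,"roll":0},{"tx":0,"ty":0,"tz":0,"roll":0},{"tx":0,"ty":0,"tz":0,"roll":0}]'
python3 -m handwheel '[{"tx":0,"ty":0,"tz":0,"roll":0},{"tx":0,"ty":0,"tz":0,"roll":0},{"tx":0,"ty":0,"tz":0,"roll":0}]'
python3 -c "
from h import *
go(.5315,.1185,.026,83.6)"
```

```text
t: 19.48
tool_pos: [0.5305, 0.118, 0.1129]
tool_rot: [-0.174, -3.134, 0.002]
contact_force: [-0.3, 0.2, -0.5]
opening: 0.0328
grip_force: 40.8
t: 19.73
tool_pos: [0.5316, 0.1174, 0.1145]
tool_rot: [-0.178, -3.136, 0.0]
contact_force: [-0.0, 0.0, -0.1]
opening: 0.0332
grip_force: 40.8
at [0.5316 0.1174 0.1145] yline 83.5 tilt z [-1.e-04 -2.e-04 -1.e+00] roll -0.002 shift xyz [ 0.2  1.1 88.5] q6 -1.38
```

```bash
python3 -m handwheel '[{"tx":0,"ty":1,"tz":15,"roll":0},{"tx":0,"ty":0,"tz":25,"roll":0},{"tx":0,"ty":0,"tz":22,"roll":0},{"tx":0,"ty":0,"tz":13,"roll":0},{"tx":0,"ty":0,"tz":7,"roll":0},{"tx":0,"ty":0,"tz":4,"roll":0},{"tx":0,"ty":0,"tz":2,"roll":0},{"tx":0,"ty":0,"tz":0,"roll":0},{"tx":0,"ty":0,"tz":0,"roll":0},{"tx":0,"ty":0,"tz":0,"roll":0}]'
python3 -c "
from h import *
go(.5315,.1185,.026,83.6)"
```

```text
t: 20.57
tool_pos: [0.5327, 0.1196, 0.0278]
tool_rot: [0.175, 3.134, 0.0]
contact_force: [0.3, 0.6, -1.1]
opening: 0.0332
grip_force: 40.8
at [0.5327 0.1196 0.0278] yline 83.6 tilt z [ 2.2e-03  2.0e-04 -1.0e+00] roll -0.0 shift xyz [ 1.1 -1.3  1.8] q6 -1.37
```

```bash
python3 -m handwheel '[{"tx":0,"ty":0,"tz":1,"roll":0},{"tx":0,"ty":0,"tz":0.5,"roll":0},{"tx":0,"ty":0,"tz":0,"roll":0},{"tx":0,"ty":0,"tz":0,"roll":0}]'
python3 -m handwheel '[{"tx":0,"ty":0,"tz":0,"roll":0},{"tx":0,"ty":0,"tz":0,"roll":0},{"tx":0,"ty":0,"tz":0,"roll":0},{"tx":0,"ty":0,"tz":0,"roll":0}]' 46
python3 -m handwheel '[{"tx":0,"ty":0,"tz":-15,"roll":0},{"tx":0,"ty":0,"tz":-30,"roll":0},{"tx":0,"ty":0,"tz":-40,"roll":0},{"tx":0,"ty":0,"tz":-35,"roll":0},{"tx":0,"ty":0,"tz":-12,"roll":0},{"tx":0,"ty":0,"tz":0,"roll":0},{"tx":0,"ty":0,"tz":0,"roll":0},{"tx":0,"ty":0,"tz":0,"roll":0},{"tx":0,"ty":0,"tz":0,"roll":0}]'
python3 - <<'E'
from h import *
im,d,K,k1,E=snap('wrist');save(im,'w3');P=cloud(d,K,k1,E)
def rect(P,c,r,lo,hi):
    Q=P[(P[...,2]>lo)&(P[...,2]<hi)&(np.hypot(P[...,0]-c[0],P[...,1]-c[1])<r)]
    print(len(Q),np.median(Q,0).round(4),cv2.minAreaRect((Q[:,:2]*1000).astype('float32')))
rect(P,(.5325,.119),.025,.046,.055)
rect(P,(.534,.184),.026,.046,.055)
rect(P,(.482,.124),.016,.045,.06)
go(.535,.183,.16,83.6)
E
```

```text
t: 20.9
tool_pos: [0.5325, 0.1196, 0.0261]
tool_rot: [0.175, 3.135, 0.0]
contact_force: [-0.4, 0.1, 4.7]
opening: 0.0331
grip_force: 41.3
t: 21.23
tool_pos: [0.5314, 0.1195, 0.0247]
tool_rot: [-0.175, -3.136, 0.0]
contact_force: [0.6, -0.1, -0.9]
opening: 0.0454
grip_force: 0.0
t: 21.98
tool_pos: [0.5301, 0.1194, 0.1542]
tool_rot: [-0.175, -3.132, 0.001]
contact_force: [-0.3, 0.5, -0.6]
opening: 0.0462
grip_force: 0.0
1377 [0.5306 0.1191 0.0473] ((530.9326782226562, 119.13771057128906), (33.51017761230469, 33.56899642944336), 83.99578094482422)
1392 [0.5347 0.1829 0.0473] ((530.3543090820312, 184.10531616210938), (33.83805847167969, 44.06570053100586), 77.83320617675781)
589 [0.4842 0.1236 0.0515] ((483.95440673828125, 125.41802978515625), (18.938283920288086, 28.75768280029297), 73.98646545410156)
at [0.5302 0.1194 0.1544] yline 83.6 tilt z [-4.6e-03 -4.0e-04 -1.0e+00] roll -0.0 shift xyz [ 2.4 63.8 -5.7] q6 -1.37
```

View pics/w3.png

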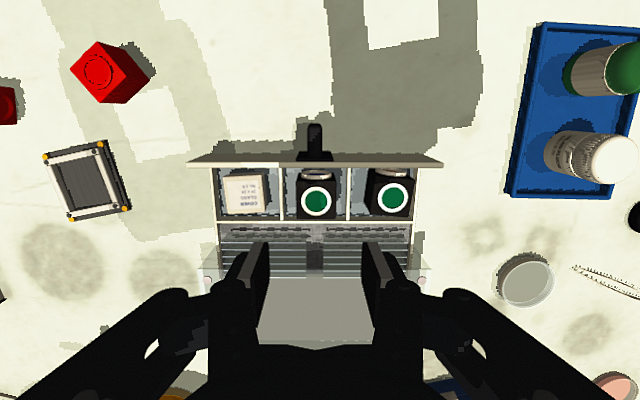

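The blue cube sits squarely in the middle pocket (317,192). The orange cube is at (390,195), and the dock at (88,180) is empty. I move over the orange cube and refine.

```bash
python3 -m handwheel '[{"tx":0,"ty":12,"tz":0,"roll":0},{"tx":1,"ty":20,"tz":0,"roll":0},{"tx":0,"ty":18,"tz":0,"roll":0},{"tx":0,"ty":10,"tz":0,"roll":0},{"tx":0,"ty":4,"tz":0,"roll":0},{"tx":0,"ty":0,"tz":0,"roll":0},{"tx":0,"ty":0,"tz":0,"roll":0},{"tx":0,"ty":0,"tz":0,"roll":0},{"tx":0,"ty":0,"tz":0,"roll":0}]' 48
python3 - <<'E'
from h import *
im,d,K,k1,E=snap('wrist');P=cloud(d,K,k1,E);np.savez('pics/w4.npz',im=im,P=P)
m=(P[...,2]>.044)&(P[...,2]<.0515)&(np.hypot(P[...,0]-.534,P[...,1]-.184)<.03)
hsv=cv2.cvtColor(im,cv2.COLOR_RGB2HSV)
grey=(hsv[...,1]<60)&(hsv[...,2]>90)
v,u=np.nonzero(m);print(u.min(),u.max(),v.min(),v.max())
s=im[v.min()-25:v.max()+30,u.min()-15:u.max()+15];save(cv2.resize(s,None,fx=5,fy=5),'w4')
Q=P[m]
for x0 in (.516,.518,.520):
  q=Q[Q[:,0]>x0]; print(x0,len(q),cv2.minAreaRect((q[:,:2]*1000).astype('float32')))
# window-ring/top disc: green
g=(hsv[...,0]>60)&(hsv[...,0]<95)&(hsv[...,1]>120)&(np.hypot(P[...,0]-.534,P[...,1]-.184)<.03);print('disc',P[g].mean(0),g.sum())
g=(hsv[...,0]>60)&(hsv[...,0]<95)&(hsv[...,1]>120)&(np.hypot(P[...,0]-.531,P[...,1]-.119)<.03);print('disc blue',P[g].mean(0),g.sum())
go(.535,.1835,.026,83.6)
E
```

```text
t: 22.78
tool_pos: [0.5379, 0.1826, 0.157]
tool_rot: [-0.177, -3.137, 0.0]
contact_force: [1.0, -0.3, -0.1]
opening: 0.048
grip_force: 0.0
295 337 158 214
0.516 1549 ((535.4169311523438, 183.08847045898438), (33.97145080566406, 34.21406936645508), 77.8456039428711)
0.518 1521 ((535.4169311523438, 183.08847045898438), (33.97145080566406, 34.21406936645508), 77.8456039428711)
0.52 1460 ((535.4169311523438, 183.08847045898438), (33.97145080566406, 34.21406936645508), 77.8456039428711)
disc [0.53567084 0.18313918 0.05151982] 352
disc blue [0.53151801 0.11982254 0.04966385] 350
at [0.5379 0.1826 0.1571] yline 83.5 tilt z [-0.e+00 -1.e-04 -1.e+00] roll -0.001 shift xyz [  3.    0.5 131.1] q6 -1.26
```

View pics/w4.png

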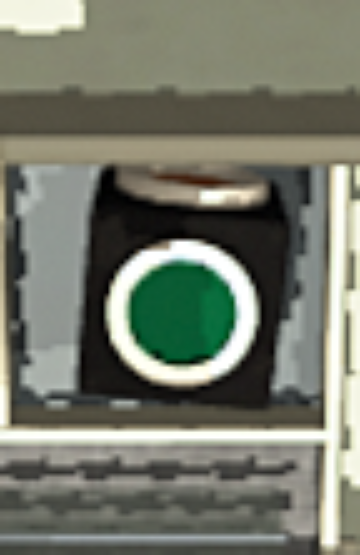

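The crop shows the orange window facing front and the cube turned about 6° in the pocket: centre (0.5354, 0.1831), sides at 77.8°. I roll to match it and grasp.

```bash
python3 -m handwheel '[{"tx":2.5,"ty":0.3,"tz":0,"roll":0},{"tx":0,"ty":0,"tz":0,"roll":0.1},{"tx":0,"ty":0,"tz":20,"roll":0},{"tx":0,"ty":0,"tz":25,"roll":0},{"tx":0,"ty":0,"tz":25,"roll":0},{"tx":0,"ty":0,"tz":10,"roll":0},{"tx":0,"ty":0,"tz":0,"roll":0},{"tx":0,"ty":0,"tz":0,"roll":0},{"tx":0,"ty":0,"tz":0,"roll":0}]'
python3 -c "
from h import *
go(.5354,.1832,.027,77.8)"
```

```text
t: 23.58
tool_pos: [0.5366, 0.184, 0.0789]
tool_rot: [0.332, 3.121, 0.001]
contact_force: [0.8, 0.4, 0.3]
opening: 0.0478
grip_force: 0.0
at [0.5366 0.184  0.0789] yline 77.9 tilt z [ 2.7e-03  5.0e-04 -1.0e+00] roll 0.001 shift xyz [ 1.2 -1.1 51.9] q6 -1.16
```

```bash
python3 -m handwheel '[{"tx":0.5,"ty":-0.5,"tz":12,"roll":0},{"tx":0,"ty":0,"tz":16,"roll":0},{"tx":0,"ty":0,"tz":12,"roll":0},{"tx":0,"ty":0,"tz":7,"roll":0},{"tx":0,"ty":0,"tz":4,"roll":0},{"tx":0,"ty":0,"tz":1,"roll":0},{"tx":0,"ty":0,"tz":0,"roll":0},{"tx":0,"ty":0,"tz":0,"roll":0}]'
python3 -m handwheel '[{"tx":0,"ty":0,"tz":0,"roll":0},{"tx":0,"ty":0,"tz":0,"roll":0},{"tx":0,"ty":0,"tz":0,"roll":0},{"tx":0,"ty":0,"tz":0,"roll":0},{"tx":0,"ty":0,"tz":0,"roll":0},{"tx":0,"ty":0,"tz":0,"roll":0}]' 15 40
python3 -m handwheel '[{"tx":0,"ty":0,"tz":-10,"roll":0},{"tx":0,"ty":0,"tz":-20,"roll":0},{"tx":0,"ty":0,"tz":-30,"roll":0},{"tx":0,"ty":0,"tz":-25,"roll":0},{"tx":0,"ty":0,"tz":-10,"roll":0},{"tx":0,"ty":0,"tz":0,"roll":0},{"tx":0,"ty":0,"tz":0,"roll":0},{"tx":0,"ty":0,"tz":0,"roll":0}]'
python3 -c "
from h import *
go(.4995,-.1055,.12,94.5)"
```

```text
t: 24.25
tool_pos: [0.5354, 0.1836, 0.0257]
tool_rot: [0.332, 3.123, 0.001]
contact_force: [-0.2, -0.4, -0.6]
opening: 0.0481
grip_force: 0.0
t: 24.75
tool_pos: [0.5357, 0.1836, 0.0261]
tool_rot: [0.332, 3.122, 0.001]
contact_force: [0.0, -0.0, 6.2]
opening: 0.0333
grip_force: 41.8
t: 25.42
tool_pos: [0.5334, 0.1831, 0.1178]
tool_rot: [-0.332, -3.12, 0.002]
contact_force: [-0.2, 0.1, -2.1]
opening: 0.0335
grip_force: 41.0
at [0.5334 0.1831 0.1178] yline 77.9 tilt z [-3.6e-03 -8.0e-04 -1.0e+00] roll -0.29 shift xyz [  56.4 -285.1   -1.8] q6 -1.16
```

```bash
python3 -m handwheel '[{"tx":0,"ty":0,"tz":0,"roll":-0.097},{"tx":0,"ty":0,"tz":0,"roll":-0.097},{"tx":0,"ty":0,"tz":0,"roll":-0.097},{"tx":4,"ty":-18,"tz":0,"roll":0},{"tx":7,"ty":-36,"tz":0,"roll":0},{"tx":8,"ty":-39,"tz":0,"roll":0},{"tx":8,"ty":-39,"tz":0,"roll":0},{"tx":8,"ty":-39,"tz":0,"roll":0},{"tx":8,"ty":-39,"tz":0,"roll":0},{"tx":7,"ty":-35,"tz":0,"roll":0},{"tx":3.5,"ty":-24,"tz":0,"roll":0},{"tx":2,"ty":-12,"tz":0,"roll":0}]'
python3 -m handwheel '[{"tx":0.5,"ty":-4,"tz":0,"roll":0},{"tx":0,"ty":0,"tz":0,"roll":0},{"tx":0,"ty":0,"tz":0,"roll":0},{"tx":0,"ty":0,"tz":0,"roll":0},{"tx":0,"ty":0,"tz":0,"roll":0}]'
python3 - <<'E'
from h import *
go(.501,-.105,.021,94.5)
E
```

```text
t: 26.42
tool_pos: [0.5, -0.1034, 0.1178]
tool_rot: [0.119, -3.136, -0.001]
contact_force: [-0.4, 0.4, -0.7]
opening: 0.0331
grip_force: 41.0
t: 26.83
tool_pos: [0.5016, -0.1038, 0.1199]
tool_rot: [0.127, -3.139, -0.001]
contact_force: [-0.1, 0.5, 0.2]
opening: 0.0334
grip_force: 41.0
at [ 0.5016 -0.1038  0.1199] yline 94.6 tilt z [-4.e-04  4.e-04 -1.e+00] roll 0.003 shift xyz [ 0.7 -1.2 98.9] q6 -2.0
```

```bash
python3 -m handwheel '[{"tx":0.5,"ty":-1,"tz":15,"roll":0},{"tx":0,"ty":0,"tz":25,"roll":0},{"tx":0,"ty":0,"tz":22,"roll":0},{"tx":0,"ty":0,"tz":13,"roll":0},{"tx":0,"ty":0,"tz":7,"roll":0},{"tx":0,"ty":0,"tz":0,"roll":0},{"tx":0,"ty":0,"tz":0,"roll":0},{"tx":0,"ty":0,"tz":0,"roll":0},{"tx":0,"ty":0,"tz":0,"roll":0}]'
python3 -c "
from h import *
go(.501,-.105,.021,94.5)"
python3 -m handwheel '[{"tx":0,"ty":0,"tz":6,"roll":0},{"tx":0,"ty":0,"tz":5,"roll":0},{"tx":0,"ty":0,"tz":3,"roll":0},{"tx":0,"ty":0,"tz":2,"roll":0},{"tx":0,"ty":0,"tz":1,"roll":0},{"tx":0,"ty":0,"tz":0,"roll":0},{"tx":0,"ty":0,"tz":0,"roll":0},{"tx":0,"ty":0,"tz":0,"roll":0}]'
```

```text
t: 27.58
tool_pos: [0.5023, -0.1064, 0.0396]
tool_rot: [-0.125, 3.137, -0.002]
contact_force: [0.8, -0.6, -0.2]
opening: 0.0333
grip_force: 41.0
at [ 0.5023 -0.1064  0.0396] yline 94.6 tilt z [ 2.6e-03 -9.0e-04 -1.0e+00] roll 0.001 shift xyz [ 1.2  1.5 18.6] q6 -2.0
t: 28.25
tool_pos: [0.5011, -0.1062, 0.0212]
tool_rot: [0.124, -3.139, -0.0]
contact_force: [-1.2, -0.2, 1.9]
opening: 0.0332
grip_force: 41.2
```

```bash
python3 -m handwheel '[{"tx":0,"ty":0,"tz":0,"roll":0},{"tx":0,"ty":0,"tz":0,"roll":0},{"tx":0,"ty":0,"tz":0,"roll":0},{"tx":0,"ty":0,"tz":0,"roll":0}]' 54
python3 -m handwheel '[{"tx":0,"ty":0,"tz":-15,"roll":0},{"tx":0,"ty":0,"tz":-30,"roll":0},{"tx":0,"ty":0,"tz":-40,"roll":0},{"tx":0,"ty":0,"tz":-35,"roll":0},{"tx":0,"ty":0,"tz":-15,"roll":0},{"tx":0,"ty":0,"tz":0,"roll":0},{"tx":0,"ty":0,"tz":0,"roll":0},{"tx":0,"ty":0,"tz":0,"roll":0},{"tx":0,"ty":0,"tz":0,"roll":0}]'
python3 - <<'E'
from h import *
im,d,K,k1,E=snap('wrist');save(im,'w5');P=cloud(d,K,k1,E)
def rect(P,c,r,lo,hi):
    Q=P[(P[...,2]>lo)&(P[...,2]<hi)&(np.hypot(P[...,0]-c[0],P[...,1]-c[1])<r)]
    print(len(Q),np.median(Q,0).round(4),cv2.minAreaRect((Q[:,:2]*1000).astype('float32')))
rect(P,(.5,-.105),.03,.038,.05);rect(P,(.5,-.105),.055,.009,.016)
go(.4805,.1243,.15,83.6)
E
```

```text
t: 28.58
tool_pos: [0.5012, -0.1062, 0.0211]
tool_rot: [-0.124, 3.139, -0.0]
contact_force: [-0.0, -0.1, 0.1]
opening: 0.0543
grip_force: 0.0
t: 29.33
tool_pos: [0.4998, -0.1057, 0.1538]
tool_rot: [0.124, -3.136, -0.002]
contact_force: [0.0, -0.5, -0.1]
opening: 0.0537
grip_force: 0.0
1530 [ 0.4998 -0.1069  0.0422] ((500.76165771484375, -106.78038787841797), (33.748191833496094, 33.964962005615234), 4.523585319519043)
1311 [ 0.4876 -0.1068  0.0116] ((500.0706787109375, -105.13026428222656), (60.04738998413086, 58.01296615600586), 4.578923225402832)
at [ 0.4999 -0.1057  0.1538] yline 94.5 tilt z [-0.0037  0.0013 -1.    ] roll 0.191 shift xyz [ 44.9 226.4   4.2] q6 -2.0
```

View pics/w5.png

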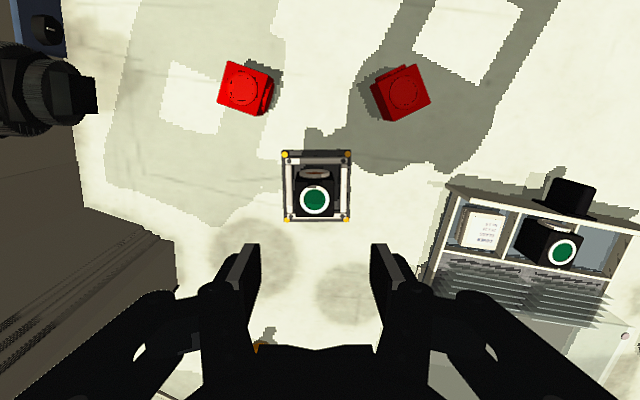

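The orange cube sits flat in the dock at (316,190), within about 2 mm of centre. Next I shut the drawer by its fin.

```bash
python3 -m handwheel '[{"tx":0,"ty":0,"tz":0,"roll":0.0955},{"tx":0,"ty":0,"tz":0,"roll":0.0955},{"tx":4,"ty":17,"tz":0,"roll":0},{"tx":7,"ty":33,"tz":0,"roll":0},{"tx":7,"ty":38,"tz":0,"roll":0},{"tx":7,"ty":38,"tz":0,"roll":0},{"tx":7,"ty":38,"tz":0,"roll":0},{"tx":6,"ty":33,"tz":4,"roll":0},{"tx":4,"ty":19,"tz":10,"roll":0},{"tx":2,"ty":10,"tz":10,"roll":0},{"tx":0,"ty":0,"tz":0,"roll":0},{"tx":0,"ty":0,"tz":0,"roll":0}]' 46
python3 -m handwheel '[{"tx":0,"ty":0,"tz":0,"roll":0},{"tx":0,"ty":0,"tz":0,"roll":0},{"tx":0,"ty":0,"tz":0,"roll":0}]'
python3 - <<'E'
from h import *
go(.4815,.1241,.028,83.6)
E
```

```text
t: 30.38
tool_pos: [0.4815, 0.1229, 0.1302]
tool_rot: [-0.174, -3.133, 0.002]
contact_force: [0.4, -0.1, 0.2]
opening: 0.0458
grip_force: 0.0
t: 30.63
tool_pos: [0.4832, 0.1223, 0.1327]
tool_rot: [0.178, 3.136, -0.0]
contact_force: [-0.5, 0.0, -1.0]
opening: 0.0455
grip_force: 0.0
at [0.4832 0.1223 0.1327] yline 83.5 tilt z [ 1.e-03 -1.e-04 -1.e+00] roll -0.002 shift xyz [  2.    1.6 104.7] q6 -1.36
```

```bash
python3 -m handwheel '[{"tx":1,"ty":1.3,"tz":15,"roll":0},{"tx":0,"ty":0,"tz":28,"roll":0},{"tx":0,"ty":0,"tz":28,"roll":0},{"tx":0,"ty":0,"tz":18,"roll":0},{"tx":0,"ty":0,"tz":10,"roll":0},{"tx":0,"ty":0,"tz":4.5,"roll":0},{"tx":0,"ty":0,"tz":0,"roll":0}]'
python3 -m handwheel '[{"tx":0,"ty":0,"tz":0,"roll":0},{"tx":0,"ty":0,"tz":0,"roll":0},{"tx":0,"ty":0,"tz":0,"roll":0},{"tx":0,"ty":0,"tz":0,"roll":0},{"tx":0,"ty":0,"tz":0,"roll":0},{"tx":0,"ty":0,"tz":0,"roll":0},{"tx":0,"ty":0,"tz":0,"roll":0}]' 2 40
python3 -m handwheel '[{"tx":-4,"ty":0,"tz":0,"roll":0},{"tx":-9,"ty":0,"tz":0,"roll":0},{"tx":-12,"ty":0,"tz":0,"roll":0},{"tx":-13,"ty":0,"tz":0,"roll":0},{"tx":-13,"ty":0,"tz":0,"roll":0},{"tx":-12,"ty":0,"tz":0,"roll":0},{"tx":-10,"ty":0,"tz":0,"roll":0},{"tx":-7,"ty":0,"tz":0,"roll":0},{"tx":-5,"ty":0,"tz":0,"roll":0},{"tx":-3,"ty":0,"tz":0,"roll":0},{"tx":-2,"ty":0,"tz":0,"roll":0},{"tx":0,"ty":0,"tz":0,"roll":0}]'
python3 -m handwheel '[{"tx":0,"ty":0,"tz":0,"roll":0},{"tx":0,"ty":0,"tz":0,"roll":0}]'
```

```text
t: 31.22
tool_pos: [0.4817, 0.1243, 0.0282]
tool_rot: [-0.177, -3.136, 0.0]
contact_force: [-0.3, -0.5, -0.2]
opening: 0.0459
grip_force: 0.0
t: 31.8
tool_pos: [0.4831, 0.1241, 0.0304]
tool_rot: [0.175, 3.134, -0.002]
contact_force: [-1.6, -5.2, 6.2]
opening: 0.011
grip_force: 42.0
t: 32.8
tool_pos: [0.5703, 0.1141, 0.0303]
tool_rot: [-0.175, -3.132, 0.002]
contact_force: [-11.6, -5.2, 14.5]
opening: 0.0111
grip_force: 43.1
t: 32.97
tool_pos: [0.5703, 0.1142, 0.0304]
tool_rot: [-0.175, -3.133, 0.002]
contact_force: [-10.9, -4.6, 14.0]
opening: 0.0112
grip_force: 43.0
```

```bash
python3 -m handwheel '[{"tx":0,"ty":0,"tz":0,"roll":0},{"tx":0,"ty":0,"tz":0,"roll":0},{"tx":0,"ty":0,"tz":0,"roll":0},{"tx":0,"ty":0,"tz":-15,"roll":0},{"tx":0,"ty":0,"tz":-30,"roll":0},{"tx":0,"ty":0,"tz":-40,"roll":0},{"tx":0,"ty":0,"tz":-35,"roll":0},{"tx":0,"ty":0,"tz":-12,"roll":0},{"tx":0,"ty":0,"tz":0,"roll":0},{"tx":0,"ty":0,"tz":0,"roll":0}]' 40
python3 - <<'E'
from h import *
go(.4533,.3695,.16,83)
im,d,K,k1,E=snap('top');P=cloud(d,K,k1,E)
for lo,hi,u0,u1,v0,v1 in((.05,.066,180,240,180,225),(.085,.11,180,240,220,270),(.085,.11,180,240,180,270),(.05,.065,260,370,115,189)):
  Q=P[v0:v1,u0:u1].reshape(-1,3);Q=Q[(Q[:,2]>lo)&(Q[:,2]<hi)];print(len(Q),np.median(Q,0).round(4),((Q.max(0)+Q.min(0))/2).round(4),np.ptp(Q,axis=0).round(3))
E
```

```text
t: 33.8
tool_pos: [0.5715, 0.1149, 0.1608]
tool_rot: [0.175, 3.136, 0.001]
contact_force: [-1.1, 0.2, -0.2]
opening: 0.0397
grip_force: 0.0
at [0.5715 0.1149 0.1608] yline 83.6 tilt z [ 1.1e-03  3.0e-04 -1.0e+00] roll 0.01 shift xyz [148.3 238.3   0.7] q6 -1.39
257 [0.5211 0.3587 0.0598] [0.5224 0.3597 0.0573] [0.039 0.038 0.014]
81 [0.4523 0.3683 0.0997] [0.4522 0.3695 0.0963] [0.021 0.019 0.02 ]
81 [0.4523 0.3683 0.0997] [0.4522 0.3695 0.0963] [0.021 0.019 0.02 ]
642 [0.6373 0.0174 0.0572] [0.6378 0.0931 0.0575] [0.132 0.189 0.015]
```

```bash
python3 -m handwheel '[{"tx":0,"ty":0,"tz":0,"roll":0.01},{"tx":10,"ty":17,"tz":0,"roll":0},{"tx":19,"ty":30,"tz":0,"roll":0},{"tx":21,"ty":34,"tz":0,"roll":0},{"tx":21,"ty":34,"tz":0,"roll":0},{"tx":21,"ty":34,"tz":0,"roll":0},{"tx":20,"ty":32,"tz":0,"roll":0},{"tx":18,"ty":29,"tz":0,"roll":0},{"tx":12,"ty":19,"tz":0,"roll":0},{"tx":6,"ty":9,"tz":0,"roll":0},{"tx":0,"ty":0,"tz":0,"roll":0},{"tx":0,"ty":0,"tz":0,"roll":0}]' 60
python3 -m handwheel '[{"tx":0,"ty":0,"tz":0,"roll":0},{"tx":0,"ty":0,"tz":0,"roll":0},{"tx":0,"ty":0,"tz":0,"roll":0}]'
python3 - <<'E'
from h import *
go(.4533,.3695,.038,83)
E
```

```text
t: 34.85
tool_pos: [0.4528, 0.3682, 0.1591]
tool_rot: [-0.19, -3.134, 0.003]
contact_force: [1.0, -0.4, -0.7]
opening: 0.06
grip_force: 0.0
t: 35.1
tool_pos: [0.4539, 0.3678, 0.1605]
tool_rot: [0.194, 3.136, -0.0]
contact_force: [0.1, -0.1, 0.0]
opening: 0.06
grip_force: 0.0
at [0.4539 0.3678 0.1605] yline 82.9 tilt z [ 0.e+00 -2.e-04 -1.e+00] roll -0.002 shift xyz [  0.9   1.6 122.5] q6 -0.89
```

```bash
python3 -m handwheel '[{"tx":0.7,"ty":1.3,"tz":15,"roll":0},{"tx":0,"ty":0,"tz":28,"roll":0},{"tx":0,"ty":0,"tz":33,"roll":0},{"tx":0,"ty":0,"tz":25,"roll":0},{"tx":0,"ty":0,"tz":14,"roll":0},{"tx":0,"ty":0,"tz":6,"roll":0},{"tx":0,"ty":0,"tz":0,"roll":0},{"tx":0,"ty":0,"tz":0,"roll":0}]'
python3 -m handwheel '[{"tx":0,"ty":0,"tz":0,"roll":0},{"tx":0,"ty":0,"tz":0,"roll":0},{"tx":0,"ty":0,"tz":0,"roll":0},{"tx":0,"ty":0,"tz":0,"roll":0},{"tx":0,"ty":0,"tz":0,"roll":0},{"tx":0,"ty":0,"tz":0,"roll":0}]' 20 40
python3 -m handwheel '[{"tx":0,"ty":0,"tz":-10,"roll":0},{"tx":0,"ty":0,"tz":-20,"roll":0},{"tx":0,"ty":0,"tz":-25,"roll":0},{"tx":0,"ty":0,"tz":-15,"roll":0},{"tx":0,"ty":0,"tz":-10,"roll":0},{"tx":0,"ty":0,"tz":0,"roll":0},{"tx":0,"ty":0,"tz":0,"roll":0}]' 
python3 -c "
from h import *
go(.5222,.0638,.115,83)"
```

```text
t: 35.77
tool_pos: [0.4537, 0.3706, 0.0409]
tool_rot: [0.192, 3.134, 0.002]
contact_force: [0.2, 0.3, 1.0]
opening: 0.0599
grip_force: 0.0
t: 36.27
tool_pos: [0.4542, 0.3711, 0.0421]
tool_rot: [0.191, 3.132, 0.003]
contact_force: [-1.0, -1.4, 6.2]
opening: 0.0365
grip_force: 40.0
t: 36.85
tool_pos: [0.4527, 0.3704, 0.1199]
tool_rot: [0.191, 3.135, 0.001]
contact_force: [0.1, 0.2, -1.1]
opening: 0.0362
grip_force: 40.3
at [0.4527 0.3704 0.1199] yline 83.0 tilt z [ 5.e-04  4.e-04 -1.e+00] roll 0.0 shift xyz [-106.4 -295.8    4.8] q6 -0.89
```

```bash
python3 -m handwheel '[{"tx":-6,"ty":-17,"tz":0,"roll":0},{"tx":-11,"ty":-31,"tz":0,"roll":0},{"tx":-13,"ty":-36,"tz":0,"roll":0},{"tx":-13,"ty":-36,"tz":0,"roll":0},{"tx":-13,"ty":-36,"tz":0,"roll":0},{"tx":-13,"ty":-36,"tz":0,"roll":0},{"tx":-13,"ty":-36,"tz":0,"roll":0},{"tx":-11,"ty":-32,"tz":0,"roll":0},{"tx":-8,"ty":-21,"tz":0,"roll":0},{"tx":-4,"ty":-11,"tz":0,"roll":0},{"tx":-1.4,"ty":-3.8,"tz":0,"roll":0},{"tx":0,"ty":0,"tz":0,"roll":0}]'
python3 -m handwheel '[{"tx":0,"ty":0,"tz":0,"roll":0},{"tx":0,"ty":0,"tz":0,"roll":0},{"tx":0,"ty":0,"tz":0,"roll":0},{"tx":0,"ty":0,"tz":0,"roll":0}]'
python3 -c "
from h import *
go(.5222,.0638,.038,83)"
```

```text
t: 37.85
tool_pos: [0.5218, 0.0636, 0.1185]
tool_rot: [-0.193, -3.134, -0.001]
contact_force: [-0.2, 0.5, -1.4]
opening: 0.0364
grip_force: 40.4
t: 38.18
tool_pos: [0.5222, 0.0648, 0.1196]
tool_rot: [-0.189, -3.136, -0.0]
contact_force: [-0.7, -0.5, -1.4]
opening: 0.0366
grip_force: 40.4
at [0.5222 0.0648 0.1196] yline 83.1 tilt z [-1.e-04  2.e-04 -1.e+00] roll 0.002 shift xyz [-0.2 -1.  81.6] q6 -1.47
```

```bash
python3 -m handwheel '[{"tx":0,"ty":-0.5,"tz":15,"roll":0},{"tx":0,"ty":0,"tz":25,"roll":0},{"tx":0,"ty":0,"tz":20,"roll":0},{"tx":0,"ty":0,"tz":12,"roll":0},{"tx":0,"ty":0,"tz":5,"roll":0},{"tx":0,"ty":0,"tz":2.5,"roll":0},{"tx":0,"ty":0,"tz":1,"roll":0},{"tx":0,"ty":0,"tz":0,"roll":0},{"tx":0,"ty":0,"tz":0,"roll":0}]'
python3 -m handwheel '[{"tx":0,"ty":0,"tz":1,"roll":0},{"tx":0,"ty":0,"tz":0,"roll":0},{"tx":0,"ty":0,"tz":0,"roll":0}]'
```

```text
t: 38.93
tool_pos: [0.5234, 0.0633, 0.0404]
tool_rot: [0.191, 3.133, 0.0]
contact_force: [0.6, 1.1, -0.9]
opening: 0.0362
grip_force: 40.4
t: 39.18
tool_pos: [0.5232, 0.0632, 0.0392]
tool_rot: [0.191, 3.134, 0.0]
contact_force: [0.3, -0.1, 2.5]
opening: 0.0366
grip_force: 40.6
```

Contact with the bench. I release, lift and go to the canister.

```bash
python3 -m handwheel '[{"tx":0,"ty":0,"tz":0,"roll":0},{"tx":0,"ty":0,"tz":0,"roll":0},{"tx":0,"ty":0,"tz":0,"roll":0},{"tx":0,"ty":0,"tz":0,"roll":0}]' 58
python3 -m handwheel '[{"tx":0,"ty":0,"tz":-15,"roll":0},{"tx":0,"ty":0,"tz":-30,"roll":0},{"tx":0,"ty":0,"tz":-40,"roll":0},{"tx":0,"ty":0,"tz":-25,"roll":0},{"tx":0,"ty":0,"tz":-8,"roll":0},{"tx":0,"ty":0,"tz":0,"roll":0},{"tx":0,"ty":0,"tz":0,"roll":0}]'
python3 -m handwheel '[{"tx":2,"ty":17,"tz":0,"roll":0},{"tx":4,"ty":33,"tz":0,"roll":0},{"tx":4,"ty":38,"tz":0,"roll":0},{"tx":5,"ty":38,"tz":0,"roll":0},{"tx":5,"ty":38,"tz":0,"roll":0},{"tx":5,"ty":38,"tz":0,"roll":0},{"tx":4,"ty":38,"tz":0,"roll":0},{"tx":3,"ty":28,"tz":0,"roll":0},{"tx":2,"ty":18,"tz":0,"roll":0},{"tx":0,"ty":8,"tz":0,"roll":0},{"tx":0,"ty":0,"tz":0,"roll":0},{"tx":0,"ty":0,"tz":0,"roll":0}]' 60
python3 -c "
from h import *
im,d,K,k1,E=snap('top');P=cloud(d,K,k1,E)
for lo,hi,u0,u1,v0,v1 in((.085,.11,320,350,195,228),):
  Q=P[v0:v1,u0:u1].reshape(-1,3);Q=Q[(Q[:,2]>lo)&(Q[:,2]<hi)];print(len(Q),np.median(Q,0).round(4),((Q.max(0)+Q.min(0))/2).round(4),np.ptp(Q,axis=0).round(3))
go(.5228,.3604,.021,83)"
```

```text
t: 39.52
tool_pos: [0.5221, 0.0633, 0.038]
tool_rot: [-0.191, -3.135, 0.0]
contact_force: [-0.6, 0.5, 0.5]
opening: 0.0582
grip_force: 0.0
t: 40.1
tool_pos: [0.522, 0.0633, 0.1555]
tool_rot: [-0.191, -3.135, 0.0]
contact_force: [-0.0, 0.2, -0.5]
opening: 0.0583
grip_force: 0.0
t: 41.1
tool_pos: [0.5235, 0.3583, 0.154]
tool_rot: [-0.191, -3.133, 0.004]
contact_force: [0.1, -0.2, -0.2]
opening: 0.0599
grip_force: 0.0
62 [0.5213 0.0618 0.097 ] [0.5216 0.0617 0.0956] [0.018 0.017 0.01 ]
at [0.5238 0.3579 0.1546] yline 83.0 tilt z [-0.0021 -0.0017 -1.    ] roll -0.0 shift xyz [  1.1   2.6 133.6] q6 -0.97
```

```bash
python3 -m handwheel '[{"tx":0.7,"ty":1.5,"tz":15,"roll":0},{"tx":0,"ty":0,"tz":28,"roll":0},{"tx":0,"ty":0,"tz":34,"roll":0},{"tx":0,"ty":0,"tz":30,"roll":0},{"tx":0,"ty":0,"tz":16,"roll":0},{"tx":0,"ty":0,"tz":8,"roll":0},{"tx":0,"ty":0,"tz":1.5,"roll":0},{"tx":0,"ty":0,"tz":0,"roll":0}]'
python3 -m handwheel '[{"tx":0,"ty":0,"tz":0,"roll":0},{"tx":0,"ty":0,"tz":0,"roll":0},{"tx":0,"ty":0,"tz":0,"roll":0},{"tx":0,"ty":0,"tz":0,"roll":0},{"tx":0,"ty":0,"tz":0,"roll":0},{"tx":0,"ty":0,"tz":0,"roll":0}]' 20 40
python3 -m handwheel '[{"tx":0,"ty":0,"tz":-10,"roll":0},{"tx":0,"ty":0,"tz":-20,"roll":0},{"tx":0,"ty":0,"tz":-25,"roll":0},{"tx":0,"ty":0,"tz":-10,"roll":0},{"tx":0,"ty":0,"tz":0,"roll":0},{"tx":0,"ty":0,"tz":0,"roll":0}]' 
python3 -c "
from h import *
go(.5312,.187,.08,83)"
```

```text
t: 41.82
tool_pos: [0.5239, 0.3602, 0.0234]
tool_rot: [-0.193, -3.135, 0.0]
contact_force: [-0.1, -0.3, 0.3]
opening: 0.0597
grip_force: 0.0
t: 42.32
tool_pos: [0.5253, 0.3615, 0.0259]
tool_rot: [0.191, 3.132, 0.003]
contact_force: [0.2, -0.8, 6.0]
opening: 0.0393
grip_force: 40.6
t: 42.82
tool_pos: [0.5239, 0.361, 0.089]
tool_rot: [0.191, 3.135, 0.001]
contact_force: [-0.3, -0.8, -1.4]
opening: 0.0395
grip_force: 40.4
at [0.5239 0.361  0.089 ] yline 83.0 tilt z [ 9.e-04  5.e-04 -1.e+00] roll 0.001 shift xyz [ -28.5 -171.8    8.9] q6 -0.96
```

```bash
python3 -m handwheel '[{"tx":-3,"ty":-17,"tz":0,"roll":0},{"tx":-5,"ty":-30,"tz":0,"roll":0},{"tx":-6,"ty":-35,"tz":0,"roll":0},{"tx":-6,"ty":-35,"tz":0,"roll":0},{"tx":-4,"ty":-27,"tz":0,"roll":0},{"tx":-3,"ty":-18,"tz":0,"roll":0},{"tx":-1.5,"ty":-9,"tz":0,"roll":0},{"tx":0,"ty":0,"tz":0,"roll":0},{"tx":0,"ty":0,"tz":0,"roll":0},{"tx":0,"ty":0,"tz":0,"roll":0},{"tx":0,"ty":0,"tz":0,"roll":0},{"tx":0,"ty":0,"tz":0,"roll":0}]'
python3 -c "
from h import *
go(.5312,.187,.0205,83)"
```

```text
t: 43.82
tool_pos: [0.5311, 0.1886, 0.0885]
tool_rot: [-0.189, -3.136, -0.0]
contact_force: [-0.2, 0.3, -0.3]
opening: 0.0389
grip_force: 40.6
at [0.5311 0.1886 0.0885] yline 83.1 tilt z [-1.e-04  1.e-04 -1.e+00] roll 0.002 shift xyz [-0.3 -1.6 68. ] q6 -1.24
```

```bash
python3 -m handwheel '[{"tx":0,"ty":-1.2,"tz":15,"roll":0},{"tx":0,"ty":0,"tz":22,"roll":0},{"tx":0,"ty":0,"tz":16,"roll":0},{"tx":0,"ty":0,"tz":8,"roll":0},{"tx":0,"ty":0,"tz":3,"roll":0},{"tx":0,"ty":0,"tz":2,"roll":0},{"tx":0,"ty":0,"tz":1,"roll":0},{"tx":0,"ty":0,"tz":0,"roll":0},{"tx":0,"ty":0,"tz":0,"roll":0}]'
python3 -m handwheel '[{"tx":0,"ty":0,"tz":0.7,"roll":0},{"tx":0,"ty":0,"tz":0,"roll":0},{"tx":0,"ty":0,"tz":0,"roll":0}]'
```

```text
t: 44.57
tool_pos: [0.5323, 0.1869, 0.023]
tool_rot: [0.191, 3.133, 0.001]
contact_force: [-0.1, 1.1, 0.2]
opening: 0.0389
grip_force: 40.6
t: 44.82
tool_pos: [0.5324, 0.1869, 0.023]
tool_rot: [0.191, 3.134, 0.001]
contact_force: [-3.1, -0.7, 7.4]
opening: 0.0392
grip_force: 41.1
```

Contact. I release, lift clear and retreat for a final check.

```bash
python3 -m handwheel '[{"tx":0,"ty":0,"tz":0,"roll":0},{"tx":0,"ty":0,"tz":0,"roll":0},{"tx":0,"ty":0,"tz":0,"roll":0},{"tx":0,"ty":0,"tz":0,"roll":0}]' 62
python3 -m handwheel '[{"tx":0,"ty":0,"tz":-15,"roll":0},{"tx":0,"ty":0,"tz":-30,"roll":0},{"tx":0,"ty":0,"tz":-40,"roll":0},{"tx":0,"ty":0,"tz":-40,"roll":0},{"tx":0,"ty":0,"tz":-35,"roll":0},{"tx":0,"ty":0,"tz":-15,"roll":0},{"tx":0,"ty":0,"tz":0,"roll":0},{"tx":0,"ty":0,"tz":0,"roll":0}]'
python3 -m handwheel '[{"tx":5,"ty":17,"tz":0,"roll":0},{"tx":8,"ty":33,"tz":0,"roll":0},{"tx":8,"ty":38,"tz":0,"roll":0},{"tx":8,"ty":38,"tz":0,"roll":0},{"tx":8,"ty":38,"tz":0,"roll":0},{"tx":8,"ty":38,"tz":0,"roll":0},{"tx":4,"ty":20,"tz":0,"roll":0},{"tx":0,"ty":8,"tz":0,"roll":0},{"tx":0,"ty":0,"tz":0,"roll":0},{"tx":0,"ty":0,"tz":0,"roll":0},{"tx":0,"ty":0,"tz":0,"roll":0}]'
python3 - <<'E'
from h import *
im,d,K,k1,E=snap('top');P=cloud(d,K,k1,E)
save(cv2.convertScaleAbs(cv2.resize(im[120:275,175:455],None,fx=2.85,fy=2.85,interpolation=cv2.INTER_CUBIC),alpha=1.6),'t9')
for u0,u1,v0,v1,lo,hi in((265,300,190,225,.05,.07),(320,350,195,228,.085,.11),(300,330,183,203,.03,.06),(205,240,140,172,.006,.02),(390,428,200,240,.035,.06)):
  Q=P[v0:v1,u0:u1].reshape(-1,3);Q=Q[(Q[:,2]>lo)&(Q[:,2]<hi)];print(len(Q),np.median(Q,0).round(4) if len(Q) else 0)
E
```

```text
t: 45.15
tool_pos: [0.5312, 0.1864, 0.0209]
tool_rot: [0.191, 3.136, 0.0]
contact_force: [0.0, -0.1, 0.0]
opening: 0.0621
grip_force: 0.0
t: 45.82
tool_pos: [0.5317, 0.1865, 0.1968]
tool_rot: [0.191, 3.134, 0.001]
contact_force: [-0.6, -0.6, -0.5]
opening: 0.0618
grip_force: 0.0
t: 46.73
tool_pos: [0.5104, 0.4191, 0.1947]
tool_rot: [-0.193, -3.134, 0.003]
contact_force: [0.4, -1.3, -0.1]
opening: 0.0623
grip_force: 0.0
247 [0.5285 0.1879 0.0573]
62 [0.5213 0.0617 0.0975]
113 [0.5788 0.1124 0.0504]
476 [0.6583 0.3308 0.0134]
253 [ 0.5011 -0.106   0.0419]
```

View pics/t9.png

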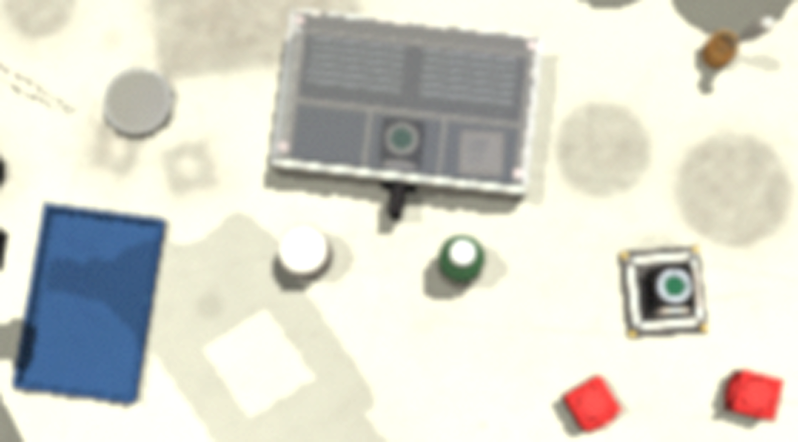

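The final picture shows the drawer shut with the blue cube in the middle pocket (402,138) and the cover box in place. The orange cube is in the dock (672,288). Bottle and canister are back within 3 mm of their starts.

```bash
python3 -c "
from station import ctrl
print(ctrl.finish_job())"
```

```text
the job is handed in; nothing more can be done
None
```

I swapped the cubes and handed the job in after about 47 s of the 144 s: blue in the middle pocket, orange flat in the dock, drawer shut, bottle and canister back within about 3 mm of their starts by the top camera, petri dish and cover box left in place; no verdict came back.

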